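# Tighten the gland nut of a filter cell with a ring ratchet wrench

## Robot

A 6-joint arm with a two-finger parallel gripper is mounted at the origin on the work surface; the furniture and walls round the work are solid. World frame = base frame: x ahead of the robot, y to its left, z up, the work surface at z = 0. Lengths are in mm, angles in rad, forces in N, time in s.
With the tool pointing down it reaches from about 300 to 775 mm from the base axis. Payload 14.6 kg.
Tool frame: the origin (TCP) lies between the finger pads; the fingertips stand manip.finger_overhang ahead of it and the grasp point (between the pads) lies 2 mm behind it (manip.finger_overhang is the distance from the TCP to the fingertips, in mm); z points along the fingers, y is the direction in which the jaws open and shut (so a half turn about z gives the same grasp; the last joint's range is limited). The gripper opens to 94 mm and grips with 3 to 60 N. Pads are 16 mm wide; open, the fingers measure 119 mm over their backs; the gripper's body (75 mm by 177 mm) begins 78 mm behind the grasp point.
Start: joints at [-0.067, 0.3, 1.521, -0, 1.321, -0.067], TCP at [549.99, -0.002, 222.446] pointing down, gripper open.
Joint ranges: [-3.03, 3.03], [-0.79, 2.21], [0.23, 2.52], [-1.04, 4.18], [0, 3.07], [-2.55, 2.55]. Speed limits (rad/s): [2.22, 2.22, 2.57, 3.14, 3.14, 3.14].

## Interface

Orientations are given as [roll, pitch, yaw] about the fixed x, y, z axes, in that order (R = Rz(yaw) Ry(pitch) Rx(roll)).
In Python, from cell import manip gives the robot as it stands.
- The arm moves only by the tool drive_tool, never from a script. Its argument "steps" is a list of rows, each an object with "delta_pos": the shift along the world's x, y, z in mm, a list of three; "yaw": the turn about the world's z in rad; "hand": the finger opening in mm, from 0 to 94. A call has 1 to 5 rows; each row shifts and turns the commanded pose from where the row before left it; what a row does not reach is not made up. A row lasts 1/12 s, in which the tool goes at most 41.7 mm and 7.16 degrees, less where a joint would pass 70% of its speed; a pose out of reach is approached as far as the arm can. A call is refused whole if a number of a shift passes 41.7 or a number of a turn 0.125, either way. A call with a gripper value outside its range is refused whole. The fingers move at their own pace and stop on an object; "squeeze" is the grip in N (left out, the last holds). Time passes only in rows, so rows that do not move let the fingers close. It gives the time, the measured TCP pose, the force and the opening at its end, in the units of the state.
- manip.read_state(): the state, without advancing time (a new reading comes with each control period).
- manip.camera(name): name is "scene" or "side" or "wrist"; returns a dict with "frame" (384x512x3 uint8, red, green, blue), "range_z" (384x512 float32, mm along the optical axis (not along the pixel's ray), 0 where there is no reading), "intrinsics" (3x3 intrinsics, pixels), "position" and "attitude" of the camera in the world. Camera axes: x right, y down, z forward; pixel columns grow to the right and rows downward; lengths in mm; the calibration is good to about 2 mm. The wrist camera is an equidistant fisheye: a pixel r from the principal point sees the ray r / f radians off the axis. A picture is of the moment at which its call begins.
- manip.sign_off(): hands the job in, once; it reports no verdict.
The state is a dict: "clock": time; "joints": joint angles; "qd": joint speeds; "effort": joint torques, N m; "eef_pos": TCP position; "eef_rot": TCP orientation; "wrist_force": force on the tool from outside, world axes, zero at the start; "moment": the same for the moment, N m; "finger_gap": finger opening in mm.
Only numpy, scipy, OpenCV 4.12 (cv2) and the standard library are available. Lean on these libraries where they do the work, as an engineer would, in place of code of your own. Each camera call takes 0.05 s, during which the arm holds its last target.

## Task

Pick up the ring ratchet wrench, set its ring fully down over the big hexagon nut on top of the glass filter cell, and tighten the nut clockwise (seen from above) by swinging the handle back and forth between the tie rods, letting the ratchet slip on each return stroke and keeping the ring on the nut until it comes up firm: stop at about 0.7 N m, because the glass cracks above 1 N m. Turn the nut with the wrench only, never with the fingers. Then lift the wrench off and lay it flat on the bench, right way up and clear of the cell, with everything else left where it stands.

Things in the scene. Friction and masses are not known exactly. Their poses are not given: they have to be found in the camera images.
- cell: Fixed filter cell: foot disc 114 mm wide, sight glass, steel top flange 114 mm wide with its upper face 56 mm above the bench. Origin: centre of the underside, on the nut's axis; z up. Three upright tie rods 10 mm thick, tops 90 mm up, stand 48 mm from that axis at 0, 120 and 240 deg from the cell's +x axis. The wide gap on its -x side faces the robot.
- cell_flange (a point): Centre of the flange's upper face, axes as the cell's. With the ring on the nut, the handle swings in the -x gap: about 0.8 rad to either side of the cell's -x axis before it strikes a tie rod (that feels like a stop too, but is not a tight nut).
- nut (a point): Hexagon nut, 30 mm across flats, on the cell's axis. Point: on the axis at mid-height of the hexagon, 9 mm above the underside of its round foot (42 mm wide, 4 mm thick). The hexagon reaches from 5 mm below to 5 mm above the point, then tapers to 25 mm wide, 11 mm above it. z up; x is square to a pair of flats and turns with the nut.
- gland: The nut as a body, origin at its foot's underside. Starts 2.0 to 2.8 rad short of its stop, turns clockwise from above at 0.3 N m and sinks 0.95 mm per rad. At the stop its x axis agrees with the seal collar's, its origin is 57 mm above the bench, and it turns no further: pressing on only raises the torque. Firm is 0.45 N m or more; above 1.1 N m the glass cracks. Let go, it stays at the stop.
- wrench_grip (a point): Where to hold the wrench, which lies right way up: the rubber handle's middle, 10 mm above the wrench's underside, 115 mm from the ring's centre. The handle is a bar 16 mm wide, 18 mm tall with flat upright sides, from 85 to 180 mm from the ring's centre. x points along the handle to the ring, z up.
- wrench: Ring ratchet wrench, about 0.36 kg, 215 mm long, centre of mass 90 mm from the ring's centre. Origin: on the ring's axis at the underside; x away from the handle. Swung clockwise from above, the handle takes the ring along; anticlockwise it slips in clicks of 20 deg with under 0.05 N m of drag, so up to 20 deg of each stroke is lost. Slip it back a little to unload the hexagon before lifting.
- wrench_head (a point): Centre of the wrench's steel ring head (62 mm wide, 20 mm thick), 10 mm above its underside; x away from the handle, z up. With the ring fully down on the nut's foot this point is on the nut's axis, 4 mm above the nut point.
- wrench_ring (a point): The turning inner wheel of the ring, at the head's centre. Its hexagonal hole, 32 mm across flats, goes right through. x is square to a pair of the hole's flats; at the start it agrees with the head's x axis. The ring goes over the nut when this x axis and the nut's agree within about 6 deg, modulo 60 deg.
- stain_bottle: Brown dropper bottle with a black cap, 34 mm wide, 85 mm tall. A bystander; origin under its centre.
- buffer_bottle: White dropper bottle, 30 mm wide, 78 mm tall. A bystander; origin under its centre.
- timer: Flat bench timer, 62 x 66 x 18 mm. A bystander; origin under its centre.
- sample_cup: Sample cup with a ribbed lid, 62 mm wide, 68 mm tall. A bystander; origin under its centre.
- stapler: Stapler, 106 x 24 x 33 mm. A bystander; origin under its centre.
- seal_collar (a point): Black rubber collar, 35 mm wide, mostly hidden under the nut, on the cell's axis at the flange's upper face; x as the cell's when at rest. It springs round with the torque on the nut, only 0.025 rad per N m, and back when let go: too little to be read reliably, so judge the torque by feel.

How it is judged (in metres and radians):
On the way, in this order (a step that is already met when the one before it is completed fails the run):
1. the wrench's ring sits fully down over the nut (horizontal distance between wrench_head and nut below 0.004 m and z of wrench_head in the frame of nut below 0.009 m and angle between the z axis of wrench_head and the z axis of nut, either way round below 0.12 rad), for 0.2 s.
2. the nut has been brought up firm on its stop (0.45 N m or more) with the ring still on it (all of step 1 and angle between the x axis of seal_collar and the x axis of cell, either way round above 0.01125 rad and angle between the x axis of nut and the x axis of seal_collar, either way round below 0.05 rad), for 0.1 s.
At the end, for the whole second after the job is handed in: The nut stands at its stop (within 0.05 rad), tightened to at least 0.45 and never over 1.1 N m, and the wrench lies at rest on the bench, right way up, flat within 0.1 rad and 4 mm, its ring's centre over 100 mm from the cell's axis (angle between the x axis of nut and the x axis of seal_collar, either way round below 0.05 rad and height (world z) of wrench_grip below 0.016 m and height (world z) of wrench_head below 0.015 m and angle between wrench_head's own z axis and vertical below 0.1 rad and horizontal distance between wrench_head and cell above 0.1 m and linear speed of wrench below 0.02 m/s); the robot touches nothing.
It fails at once if the nut is overtightened: more than 1.1 N m twists the seal collar by over 0.0275 rad and the glass cracks (angle between the x axis of seal_collar and the x axis of cell, either way round above 0.0275 rad).
It fails at once if the ring is lifted off the nut (more than 12 mm) while the nut is part-way (z of nut in the frame of cell between 0.0664 and 0.0674 m and z of wrench_head in the frame of nut above 0.016 m).
It fails at once if the fingers turn the nut (contact force between the fingers and gland above 2 N).
It fails at once if a bystander is knocked more than 30 mm away or tipped over (distance of any of stain_bottle, buffer_bottle, timer, sample_cup, stapler from where it was at the start of the episode above 0.03 m or angle between any of stain_bottle, buffer_bottle, timer, sample_cup, stapler's own z axis and vertical above 0.5 rad).
It also fails if it takes over 72 s, if anything falls off the work surface, if the arm or the gripper's body presses on something with over 40 N, if the wrist force passes 120 N, or if a joint passes its speed limit or range.

## Working session

There is one attempt and no reset: what is moved stays moved. The work goes in short steps, Python scripts to look and compute and a tool call to move; the robot and the scene stay as the last step left them, time stands still between calls to the robot, and variables do not carry over. Pictures are saved under pics/ and viewed, and the job is handed in when it is done.

Besides the shell and the picture viewer there is one more tool, called as name(argument=value, ...), one argument or row to a line, values as JSON. drive_tool: Moves the arm, as the interface text tells. Its arguments: {"type":"object","properties":{"steps":{"type":"array"},"squeeze":{"type":"number"}},"required":["steps"]}

```bash
ls; mkdir -p pics
cat > h.py <<'E'
from cell import manip
import numpy as np, cv2
from scipy.spatial.transform import Rotation as R
def cam(n):
    c=manip.camera(n); np.savez('pics/last_%s.npz'%n,**{k:np.array(v) for k,v in c.items()}); return c
def att(c):
    a=np.array(c['attitude'],float)
    if a.shape==(3,3): return a
    return R.from_euler('xyz',a).as_matrix()
def cloud(c):
    K=np.array(c['intrinsics']);z=np.array(c['range_z']);h,w=z.shape
    u,v=np.meshgrid(np.arange(w),np.arange(h))
    p=np.stack([(u-K[0,2])/K[0,0]*z,(v-K[1,2])/K[1,1]*z,z],-1)
    p=p@att(c).T+np.array(c['position']); p[z<=0]=np.nan
    return p
def load(n): return dict(np.load('pics/last_%s.npz'%n))
def save(img,name,s=1.5):
    cv2.imwrite('pics/'+name,cv2.cvtColor(cv2.resize(img,None,fx=s,fy=s,interpolation=cv2.INTER_CUBIC),cv2.COLOR_RGB2BGR))
E
python3 - <<'E'
from h import *
print(manip.read_state(), manip.finger_overhang)
for n in ['scene','side','wrist']:
    c=cam(n); print(n,c['position'],c['attitude'],c['intrinsics']); save(c['frame'],n+'0.png')
E
```

```text
pics
{'clock': 0.0, 'joints': array([-6.66257058e-02,  3.00457382e-01,  1.52157563e+00, -3.57555375e-05,
        1.32067771e+00, -6.66160830e-02]), 'qd': array([ 0.00089692,  0.00030196,  0.00030493, -0.00074714, -0.00113198,
       -0.00099801]), 'effort': array([-1.53750298e-03, -5.31805658e+01, -3.52735734e+01,  7.07558286e-02,
        2.43994006e-02, -4.79655944e-05]), 'eef_pos': array([ 5.49763742e+02, -1.01136367e-02,  2.21896144e+02]), 'eef_rot': array([-3.14047476e+00, -3.98701321e-05,  1.57079555e+00]), 'wrist_force': array([-0.4857878 ,  0.06900245, -0.86291311]), 'moment': array([-0.04331565,  0.05408375, -0.01514429]), 'finger_gap': 94.00205548487418} 17.0
scene [ -81.81726927 -497.83157202  617.85354283] [-2.20043248  0.00909651 -0.8385113 ] [[441.14920018   0.         253.11934573]
 [  0.         441.14920018 190.11794173]
 [  0.           0.           1.        ]]
side [ 358.53713861 -777.69820687  439.00590597] [-2.00969612 -0.01555403 -0.1405685 ] [[422.57932261   0.         254.02022793]
 [  0.         422.57932261 193.51461832]
 [  0.           0.           1.        ]]
wrist [550.23139108  82.56247753 384.87457173] [ 2.85724942e+00  1.75466610e-04 -6.21013859e-04] [[297.31863964   0.         257.9768399 ]
 [  0.         297.31863964 192.9817778 ]
 [  0.           0.           1.        ]]
```

View pics/scene0.png

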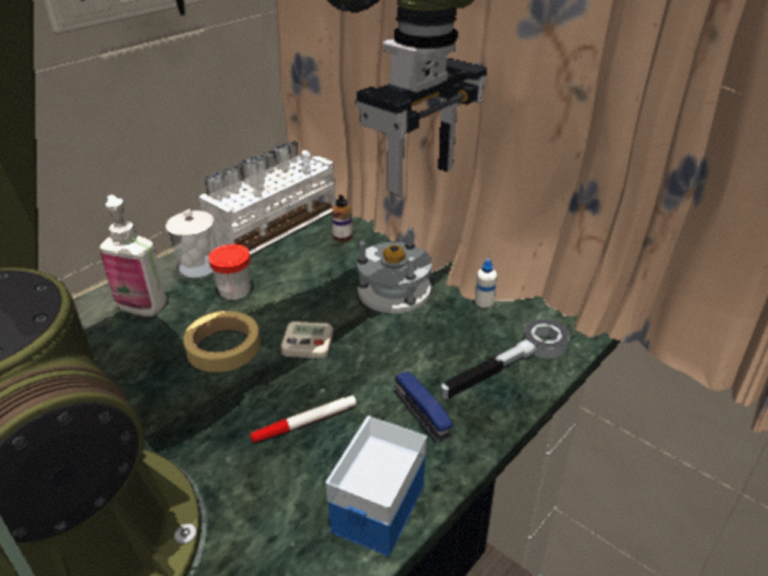

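View pics/side0.png

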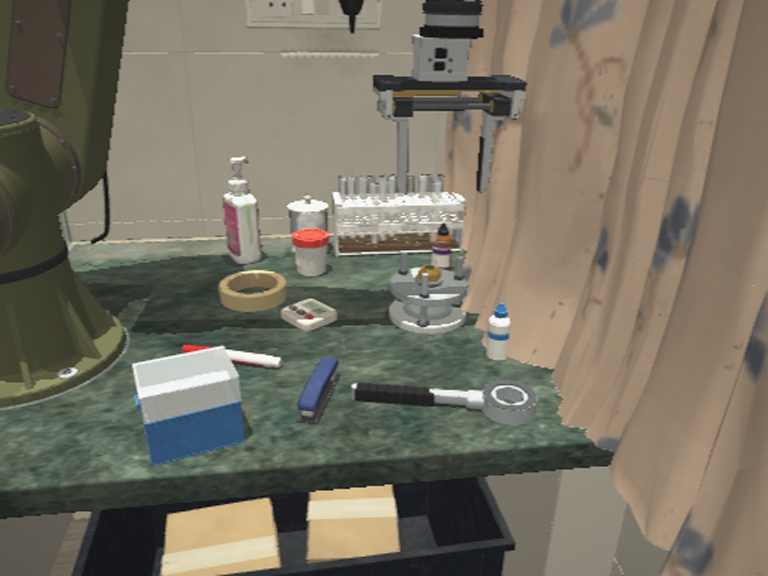

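View pics/wrist0.png

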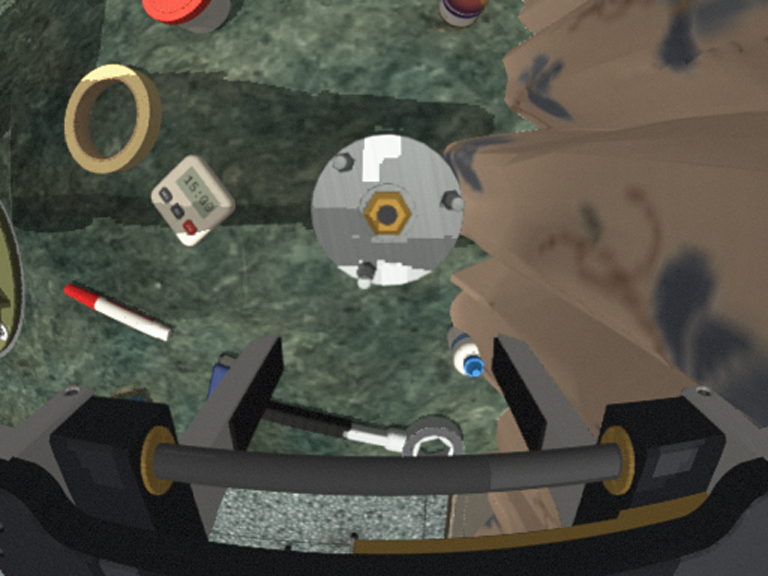

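```bash
cat >> h.py <<'E'
def fcloud(c):
    K=np.array(c['intrinsics']);z=np.array(c['range_z']);h,w=z.shape
    u,v=np.meshgrid(np.arange(w),np.arange(h))
    d=fray(c,u,v); p=d*(z/d[...,2])[...,None]
    p=p@att(c).T+np.array(c['position']); p[z<=0]=np.nan
    return p
def fray(c,u,v):
    K=np.array(c['intrinsics'])
    x=(np.asarray(u,float)-K[0,2])/K[0,0];y=(np.asarray(v,float)-K[1,2])/K[1,1]
    t=np.hypot(x,y)+1e-12
    return np.stack([np.sin(t)*x/t,np.sin(t)*y/t,np.cos(t)],-1)
def fplane(c,u,v,zh):
    d=fray(c,u,v)@att(c).T; p=np.array(c['position'])
    return p+d*((zh-p[2])/d[...,2])[...,None]
def project_f(c,P):
    q=(np.asarray(P,float)-np.array(c['position']))@att(c); K=np.array(c['intrinsics'])
    r=np.hypot(q[...,0],q[...,1]);t=np.arctan2(r,q[...,2])
    return np.stack([K[0,2]+K[0,0]*t*q[...,0]/r,K[1,2]+K[1,1]*t*q[...,1]/r],-1)
def topdown(c,x0,x1,y0,y1,zh,s):
    # rectified view of plane z=zh; s px/mm; rows: y decreasing, cols: x increasing
    X,Y=np.meshgrid(np.arange(x0,x1,1/s),np.arange(y1,y0,-1/s))
    q=project_f(c,np.stack([X,Y,np.full_like(X,zh)],-1)).astype(np.float32)
    return cv2.remap(np.array(c['frame']),q[...,0],q[...,1],cv2.INTER_CUBIC)
E
python3 - <<'E'
from h import *
c=load('wrist'); p=fcloud(c)
for (u,v) in [(258,142),(258,148),(215,150),(228,107),(302,135),(244,180),(288,297),(230,285),(200,278)]: print(u,v,p[v,u].round(1), fplane(c,u,v,0).round(1))
cv2.imwrite('pics/td_cell.png',topdown(c,450,650,20,180,70,4)[...,::-1])
cv2.imwrite('pics/td_wr.png',topdown(c,400,660,-220,-20,20,3)[...,::-1])
for n in ['scene','side']:
    q=cloud(load(n)); f=load(n)['frame']
    print(n,np.nanmin(q[...,2]))
E
```

```text
258 142 [550.2  48.1  81. ] [550.2  38.9   0. ]
258 148 [550.2  42.   81.7] [550.2  31.    0. ]
215 150 [502.2  36.9  57.4] [493.8  28.8   0. ]
228 107 [521.   84.3  92.3] [511.8  84.8   0. ]
302 135 [594.1  56.5  89.6] [607.4  48.6   0. ]
244 180 [535.2   7.   77. ] [531.5 -11.9   0. ]
288 297 [ 597.2 -199.8    2. ] [ 597.4 -201.3    0. ]
230 285 [ 508.8 -165.9   17.6] [ 506.9 -177.8    0. ]
200 278 [ 464.8 -155.1   17.2] [ 460.8 -166.2    0. ]
scene -803.0880927233675
side -674.2181614514393
```

View pics/td_cell.png

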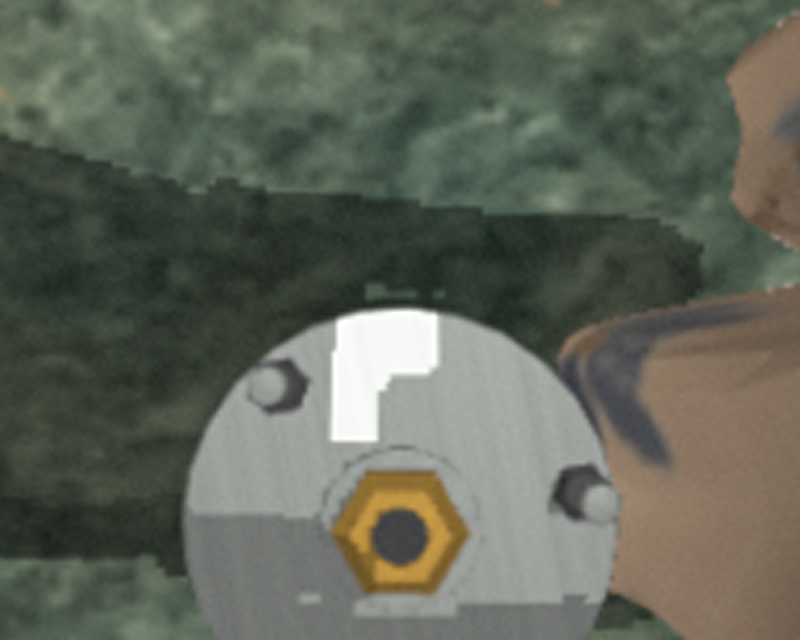

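View pics/td_wr.png

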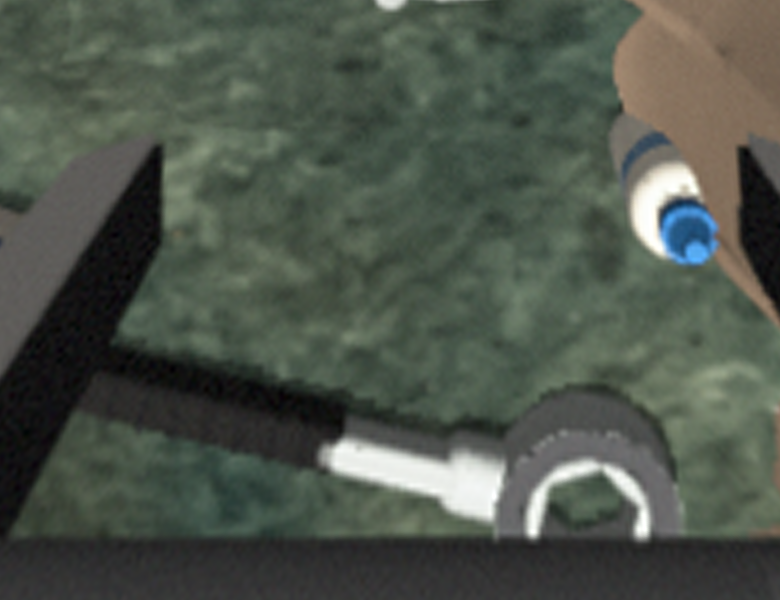

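Run:
```python
from h import *
c=load('wrist')
a=topdown(c,490,610,-20,100,90,3); b=topdown(c,490,610,-20,100,56,3); d=topdown(c,520,580,20,80,73.4,6)
cv2.imwrite('pics/td2.png',np.hstack([a,b])[...,::-1]); cv2.imwrite('pics/td_nut.png',cv2.resize(d,(720,720))[:600,:,::-1][:, :])
for n in ['scene','side']:
    q=cloud(load(n)); f=load(n)['frame'].astype(int)
    m=(q[...,0]>380)&(q[...,0]<680)&(q[...,1]<-110)&(q[...,1]>-230)
    sel=m&(q[...,2]>10)&(q[...,2]<30)
    P=q[sel]; print(n,sel.sum(),P.min(0).round(1),P.max(0).round(1), np.percentile(P[:,2],[10,50,90]).round(1))
    # handle black
    br=f.sum(-1)
    hb=sel&(br<120)&(q[...,2]>14); H=q[hb]; 
    mu=H.mean(0); w=np.linalg.svd(H[:,:2]-mu[:2],full_matrices=False)[2][0]; print('handle',hb.sum(),mu.round(1),w.round(3), H.min(0).round(1),H.max(0).round(1))
    hd=sel&(q[...,0]>555)&(q[...,2]>16); Q=q[hd]; 
    (cx,cy),r=cv2.minEnclosingCircle(Q[:,:2].astype(np.float32)); print('head',hd.sum(),cx,cy,r,np.median(Q[:,2]))
    ins=q[m&(q[...,2]<8)&(np.hypot(q[...,0]-cx,q[...,1]-cy)<22)]; print('hole',len(ins), ins.mean(0) if len(ins) else 0)
```

```text
scene 1485 [ 380.2 -229.9   10. ] [ 678.7 -110.    30. ] [13.  18.2 26. ]
handle 263 [ 462.2 -164.    17.3] [-0.973  0.232] [ 418.6 -180.6   14. ] [ 505.7 -146.6   20.7]
head 706 619.834716796875 -173.37867736816406 67.5412826538086 20.313832115092907
hole 120 [ 620.86541641 -172.00212514 -411.97697904]
side 1943 [ 381.4 -229.2   10. ] [ 676.  -110.1   30. ] [12.6 20.  23.9]
handle 110 [ 467.1 -170.9   16.3] [ 0.97  -0.245] [ 422.5 -182.1   14.1] [ 509.2 -159.7   20. ]
head 919 619.2236938476562 -171.2829132080078 67.39127349853516 22.292130079953438
hole 33 [ 608.32708655 -181.16316554    4.45737432]
```

View pics/td2.png

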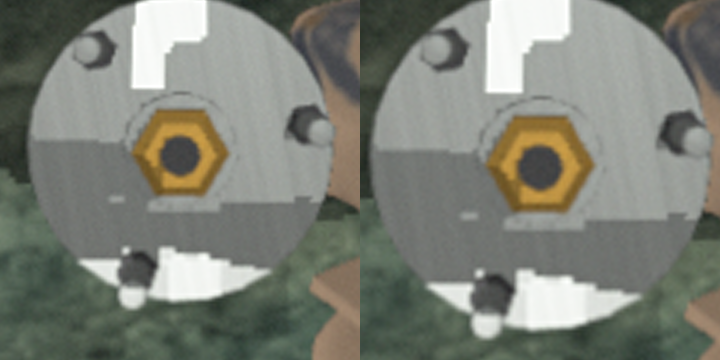

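View pics/td_nut.png

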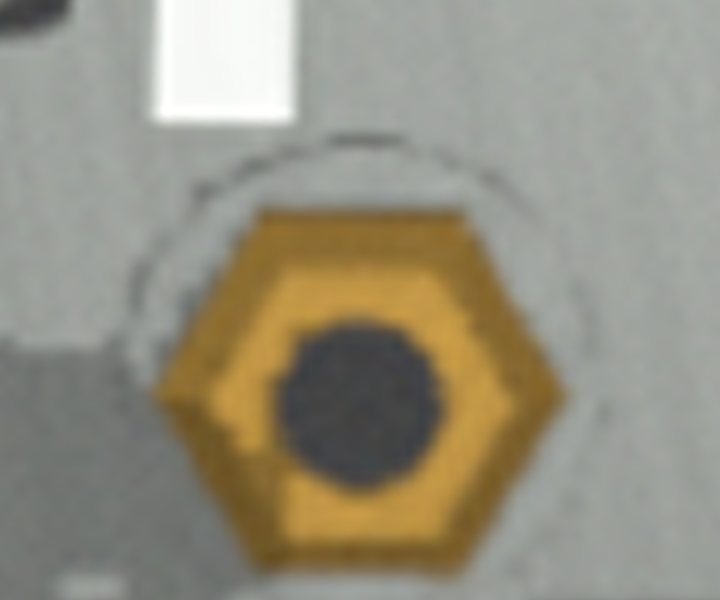

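drive_tool(
  steps=[
    {"delta_pos": [-4.5,-11,0],"yaw": -0.12,"hand": 50},
    {"delta_pos": [-4.5,-11,0],"yaw": -0.12,"hand": 50},
    {"delta_pos": [-4.5,-11,0],"yaw": -0.12,"hand": 50},
    {"delta_pos": [-4.5,-11,0],"yaw": -0.12,"hand": 50},
    {"delta_pos": [-4.5,-11,0],"yaw": -0.12,"hand": 50},
  ],
)

```text
clock: 0.57
eef_pos: [527.1, -55.4, 222.2]
eef_rot: [-3.141, 0.0, 0.965]
wrist_force: [-0.2, 0.5, -0.5]
finger_gap: 64.3
```

drive_tool(
  steps=[
    {"delta_pos": [-4.5,-11,0],"yaw": -0.12,"hand": 50},
    {"delta_pos": [-4.5,-11,0],"yaw": -0.12,"hand": 50},
    {"delta_pos": [-4.5,-11,0],"yaw": -0.12,"hand": 50},
    {"delta_pos": [-4.5,-11,0],"yaw": -0.12,"hand": 50},
    {"delta_pos": [-4.5,-11,0],"yaw": -0.12,"hand": 50},
  ],
)

```text
clock: 0.98
eef_pos: [504.6, -110.5, 222.2]
eef_rot: [-3.141, 0.0, 0.365]
wrist_force: [-0.8, -0.1, 0.1]
finger_gap: 49.9
```

drive_tool(
  steps=[
    {"delta_pos": [-4.5,-11,0],"yaw": -0.12,"hand": 50},
    {"delta_pos": [-4.5,-11,0],"yaw": -0.12,"hand": 50},
    {"delta_pos": [-4.5,-11,0],"yaw": -0.12,"hand": 50},
    {"delta_pos": [-4.5,-11,0],"yaw": -0.12,"hand": 50},
    {"delta_pos": [-2,-14,0],"yaw": -0.12,"hand": 50},
  ],
)

```text
clock: 1.4
eef_pos: [484.5, -168.2, 222.3]
eef_rot: [-3.141, 0.0, -0.235]
wrist_force: [0.7, -0.1, 1.2]
finger_gap: 49.9
```

Run:
```python
from h import *
print({k:np.round(v,3) for k,v in manip.read_state().items()})
c=cam('wrist'); save(c['frame'],'w1.png')
print(c['position'],c['attitude'])
```

```text
{'clock': np.float64(1.4), 'joints': array([-0.406,  0.218,  1.625,  0.   ,  1.3  ,  1.4  ]), 'qd': array([-0.326,  0.078, -0.095, -0.002,  0.015,  1.105]), 'effort': array([ 2.6700e+00, -4.9235e+01, -3.4186e+01,  2.2000e-02, -1.0800e-01,
       -2.2630e+00]), 'eef_pos': array([ 484.517, -168.238,  222.348]), 'eef_rot': array([-3.141,  0.   , -0.235]), 'wrist_force': array([ 0.745, -0.051,  1.248]), 'moment': array([0.051, 0.061, 0.009]), 'finger_gap': np.float64(49.917)}
[ 564.28784    -186.41290154  385.20529272] [ 2.85879797e+00 -6.25747564e-04 -1.80630988e+00]
```

View pics/w1.png

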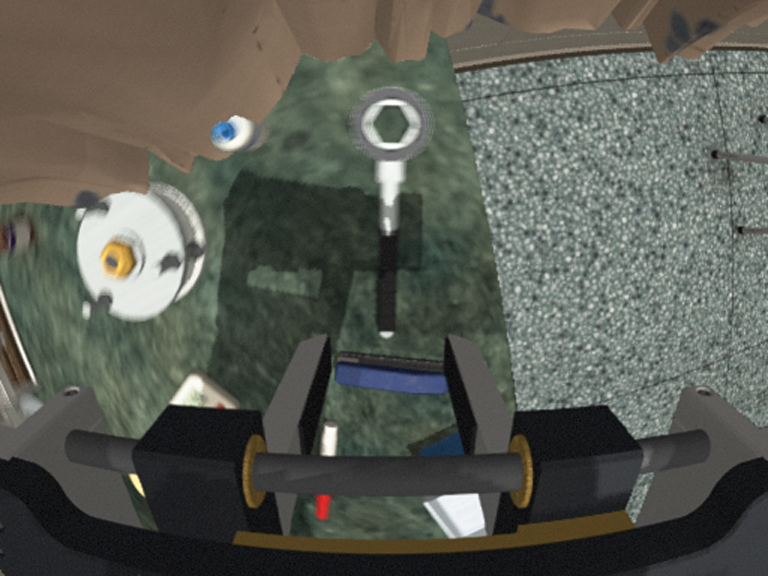

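Run:
```python
from h import *
c=cam('wrist'); print(c['position'],c['attitude'],manip.read_state()['eef_pos'])
cv2.imwrite('pics/td_wr2.png',topdown(c,400,660,-240,-60,20,3)[...,::-1])
q=fcloud(c); f=c['frame'].astype(int).sum(-1)
m=(q[...,0]>380)&(q[...,0]<650)&(q[...,1]<-125)&(q[...,1]>-240)
h=m&(q[...,2]>15)&(q[...,2]<25)
P=q[h]; hb=h&(f<110)&(q[...,0]>425)&(q[...,0]<525); H=q[hb]
print(len(H),H.mean(0),np.linalg.svd(H[:,:2]-H[:,:2].mean(0),full_matrices=False)[2][0],H.min(0),H.max(0))
hd=q[h&(q[...,0]>550)]
print(len(hd),hd.min(0),hd.max(0),np.percentile(hd[:,2],[5,50,95]))
```

```text
[ 563.9655948  -189.11176531  385.18930134] [ 2.85894076e+00 -1.22114779e-03 -1.81635197e+00] [ 484.61648678 -169.17544088  222.25067546]
542 [ 475.54418313 -162.99125727   18.21659909] [-0.96049468  0.27829833] [ 425.74715986 -179.22019819   15.12431907] [ 511.93603643 -144.88300015   20.64381655]
1582 [ 550.04091657 -237.52906909   15.06157037] [ 649.92002862 -163.33901801   24.11368442] [17.50322182 20.74116753 22.33897549]
```

View pics/td_wr2.png

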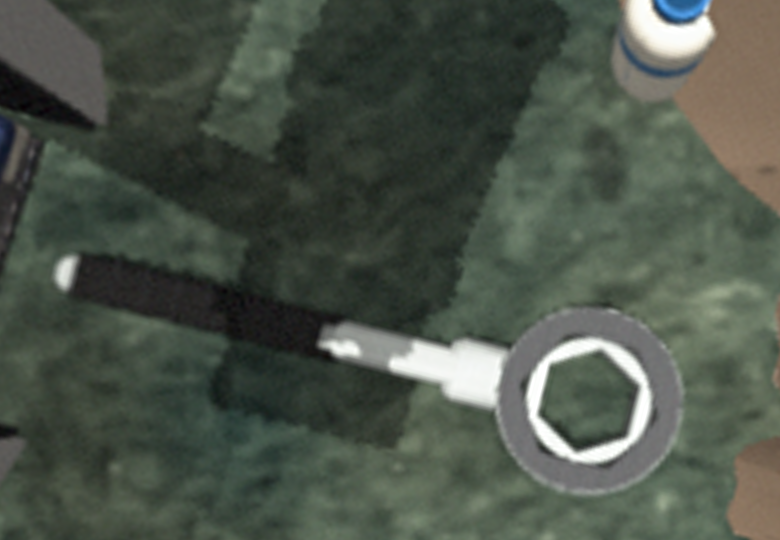

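drive_tool(
  steps=[
    {"delta_pos": [0,1.8,-40],"yaw": -0.01,"hand": 50},
    {"delta_pos": [0,0,-40],"yaw": 0,"hand": 50},
    {"delta_pos": [0,0,-40],"yaw": 0,"hand": 50},
    {"delta_pos": [0,0,-40],"yaw": 0,"hand": 50},
    {"delta_pos": [0,0,0],"yaw": 0,"hand": 50},
  ],
)

```text
clock: 1.92
eef_pos: [481.6, -164.2, 55.9]
eef_rot: [-3.14, 0.011, -0.235]
wrist_force: [0.3, 0.5, -1.4]
finger_gap: 50.2
```

Run:
```python
from h import *
c=cam('wrist'); s=manip.read_state();print(s['eef_pos'],s['eef_rot'],s['wrist_force'])
cv2.imwrite('pics/td_wr3.png',topdown(c,400,660,-240,-60,20,3)[...,::-1])
save(c['frame'],'w3.png')
```

```text
[ 483.36530624 -164.96335274   59.93869943] [-3.14039864  0.00677415 -0.23587518] [0.48555217 0.19825709 0.5360656 ]
```

View pics/td_wr3.png

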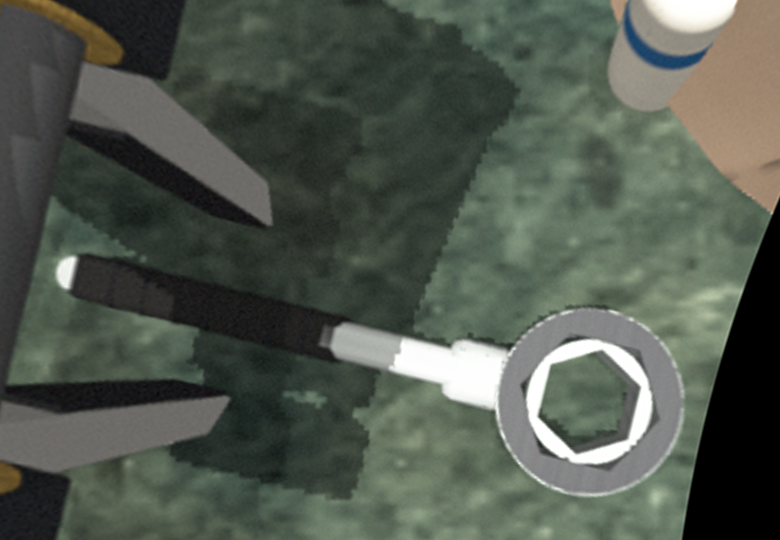

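View pics/w3.png

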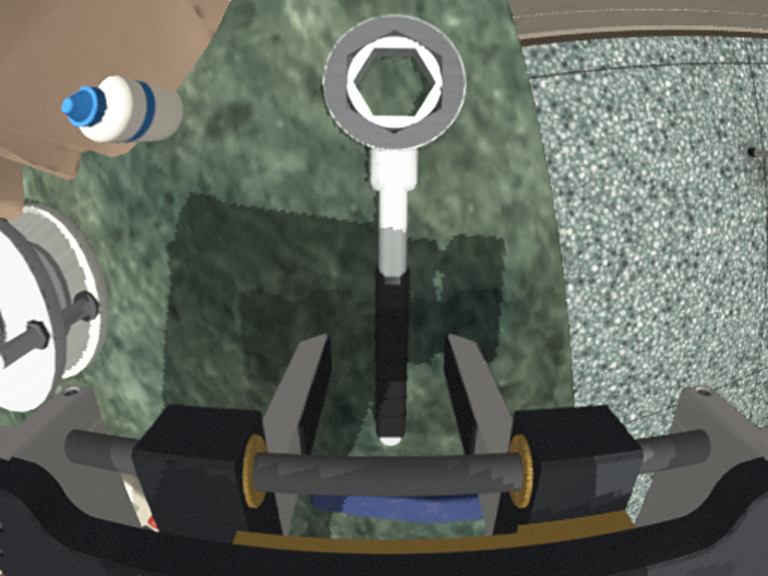

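drive_tool(
  steps=[
    {"delta_pos": [0,0,-14],"yaw": 0,"hand": 50},
    {"delta_pos": [0,0,-12],"yaw": 0,"hand": 50},
    {"delta_pos": [0,0,-8],"yaw": 0,"hand": 50},
    {"delta_pos": [0,0,-4],"yaw": 0,"hand": 50},
    {"delta_pos": [0,0,-2],"yaw": 0,"hand": 50},
  ],
)

```text
clock: 2.38
eef_pos: [485.7, -166.3, 23.6]
eef_rot: [3.141, -0.001, -0.238]
wrist_force: [-0.5, 0.2, 0.2]
finger_gap: 49.9
```

drive_tool(
  steps=[
    {"delta_pos": [0,0,0],"yaw": 0,"hand": 50},
    {"delta_pos": [0,0,0],"yaw": 0,"hand": 50},
    {"delta_pos": [0,0,0],"yaw": 0,"hand": 50},
  ],
)

```text
clock: 2.63
eef_pos: [485.3, -166.3, 23.2]
eef_rot: [3.141, -0.001, -0.239]
wrist_force: [0.5, 1.2, 0.4]
finger_gap: 50.0
```

drive_tool(
  steps=[
    {"delta_pos": [0,0,-3],"yaw": 0,"hand": 50},
    {"delta_pos": [0,0,-1.5],"yaw": 0,"hand": 50},
    {"delta_pos": [0,0,0],"yaw": 0,"hand": 50},
  ],
)

```text
clock: 2.88
eef_pos: [484.8, -166.1, 17.6]
eef_rot: [-3.141, 0.001, -0.239]
wrist_force: [-0.2, 0.5, -0.1]
finger_gap: 50.0
```

drive_tool(
  steps=[
    {"delta_pos": [0,0,0],"yaw": 0,"hand": 10},
    {"delta_pos": [0,0,0],"yaw": 0,"hand": 10},
    {"delta_pos": [0,0,0],"yaw": 0,"hand": 10},
    {"delta_pos": [0,0,0],"yaw": 0,"hand": 10},
    {"delta_pos": [0,0,0],"yaw": 0,"hand": 10},
  ],
  squeeze=40,
)

```text
clock: 3.3
eef_pos: [485.0, -166.2, 18.0]
eef_rot: [3.142, -0.0, -0.239]
wrist_force: [-0.4, 0.7, 0.3]
finger_gap: 20.0
```

drive_tool(
  steps=[
    {"delta_pos": [0,0,0],"yaw": 0,"hand": 10},
    {"delta_pos": [0,0,0],"yaw": 0,"hand": 10},
    {"delta_pos": [0,0,0],"yaw": 0,"hand": 10},
  ],
)

```text
clock: 3.55
eef_pos: [485.0, -166.3, 18.0]
eef_rot: [3.142, -0.0, -0.239]
wrist_force: [-0.1, -0.9, 0.6]
finger_gap: 15.2
```

drive_tool(
  steps=[
    {"delta_pos": [0,0,5],"yaw": 0,"hand": 10},
    {"delta_pos": [0,0,20],"yaw": 0,"hand": 10},
    {"delta_pos": [0,0,35],"yaw": 0,"hand": 10},
    {"delta_pos": [0,0,35],"yaw": 0,"hand": 10},
    {"delta_pos": [0,0,17],"yaw": 0,"hand": 10},
  ],
)

```text
clock: 3.97
eef_pos: [485.8, -166.5, 133.9]
eef_rot: [3.141, -0.004, -0.239]
wrist_force: [0.3, -0.3, -1.8]
finger_gap: 15.8
```

drive_tool(
  steps=[
    {"delta_pos": [-2,12,0],"yaw": 0.07,"hand": 10},
    {"delta_pos": [-5,22,0],"yaw": 0.11,"hand": 10},
    {"delta_pos": [-5,22,0],"yaw": 0.11,"hand": 10},
    {"delta_pos": [-5,22,0],"yaw": 0.11,"hand": 10},
    {"delta_pos": [-5,22,0],"yaw": 0.11,"hand": 10},
  ],
)

```text
clock: 4.38
eef_pos: [462.3, -65.2, 130.0]
eef_rot: [-3.141, 0.001, 0.276]
wrist_force: [0.7, 0.7, -4.4]
finger_gap: 15.7
```

drive_tool(
  steps=[
    {"delta_pos": [-5,22,0],"yaw": 0.11,"hand": 10},
    {"delta_pos": [-5,20,0],"yaw": 0.08,"hand": 10},
    {"delta_pos": [-3,14,0],"yaw": 0.054,"hand": 10},
    {"delta_pos": [0,0,0],"yaw": 0,"hand": 10},
    {"delta_pos": [0,0,0],"yaw": 0,"hand": 10},
  ],
)

```text
clock: 4.8
eef_pos: [449.8, -9.9, 130.1]
eef_rot: [-3.142, 0.0, 0.515]
wrist_force: [0.0, -0.6, -3.1]
finger_gap: 15.7
```

drive_tool(
  steps=[
    {"delta_pos": [0,0,0],"yaw": 0,"hand": 10},
    {"delta_pos": [0,0,0],"yaw": 0,"hand": 10},
    {"delta_pos": [0,0,0],"yaw": 0,"hand": 10},
  ],
)

```text
clock: 5.05
eef_pos: [450.1, -10.8, 129.9]
eef_rot: [-3.142, 0.0, 0.513]
wrist_force: [-0.4, -0.6, -3.3]
finger_gap: 15.5
```

Run:
```python
from h import *
s=manip.read_state();print({k:np.round(v,3) for k,v in s.items()})
c=cam('wrist');save(c['frame'],'w4.png')
save(cam('side')['frame'],'s4.png')
```

```text
{'clock': np.float64(5.05), 'joints': array([-0.105,  0.186,  1.896, -0.   ,  1.06 ,  0.952]), 'qd': array([ 0.002,  0.   ,  0.   , -0.001,  0.   , -0.001]), 'effort': array([ 1.5600e-01, -4.3846e+01, -3.2306e+01,  9.1000e-02, -1.1100e-01,
        9.0000e-03]), 'eef_pos': array([450.054, -10.8  , 129.896]), 'eef_rot': array([-3.142,  0.   ,  0.513]), 'wrist_force': array([-0.367, -0.576, -3.263]), 'moment': array([0.034, 0.079, 0.021]), 'finger_gap': np.float64(15.522)}
```

View pics/w4.png

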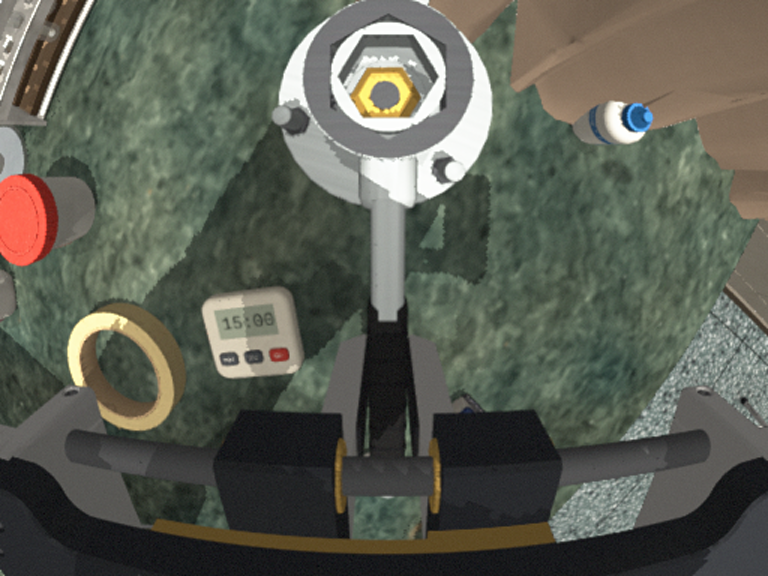

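View pics/s4.png

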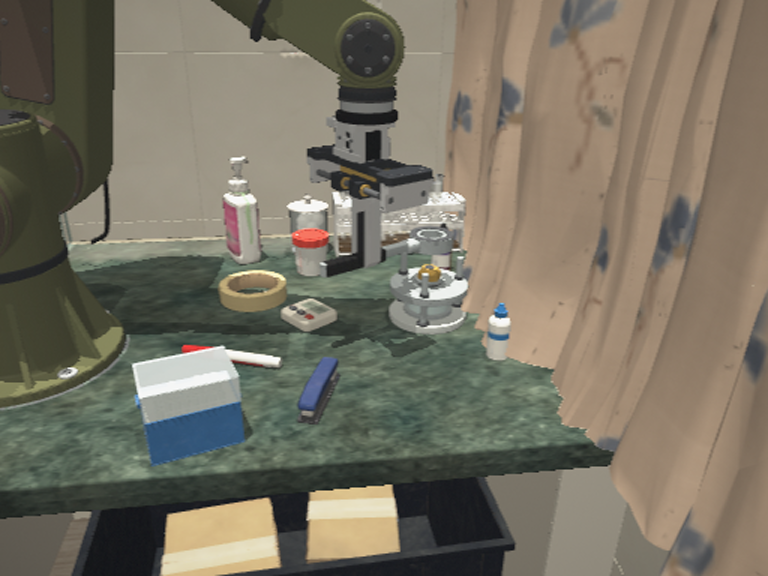

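Run:
```python
from h import *
for n,fn in [('wrist',fcloud),('side',cloud)]:
    c=load(n); q=fn(c)
    m=(abs(q[...,0]-550)<36)&(abs(q[...,1]-47)<36)&(q[...,2]>105)&(q[...,2]<160)
    P=q[m]; 
    for _ in range(4):
        A=np.c_[P[:,:2]-[550,47],np.ones(len(P))]; k=np.linalg.lstsq(A,P[:,2],rcond=None)[0]; r=P[:,2]-A@k; P=P[abs(r)<2]
    print(n,m.sum(),len(P),k, 'slope along handle',k[:2]@[np.cos(.515),np.sin(.515)],'z',P[:,2].mean(), P.min(0),P.max(0))
c=load('wrist')
cv2.imwrite('pics/t5a.png',np.hstack([topdown(c,505,595,2,92,132,4),topdown(c,505,595,2,92,73.3,4)])[...,::-1])
```

```text
wrist 8326 4337 [-1.19594911e-03 -1.72200061e-03  1.31891646e+02] slope along handle -0.001888971120360678 z 131.9169352926911 [514.02046252  14.65985575 129.96544132] [581.01336552  76.61152488 133.43488235]
side 502 119 [-2.43845973e-02  1.52498706e-01  1.31174473e+02] slope along handle 0.05388918973538946 z 130.41439850288597 [514.64900471  11.60838548 124.49446421] [579.87372217  73.21696918 135.54462682]
```

View pics/t5a.png

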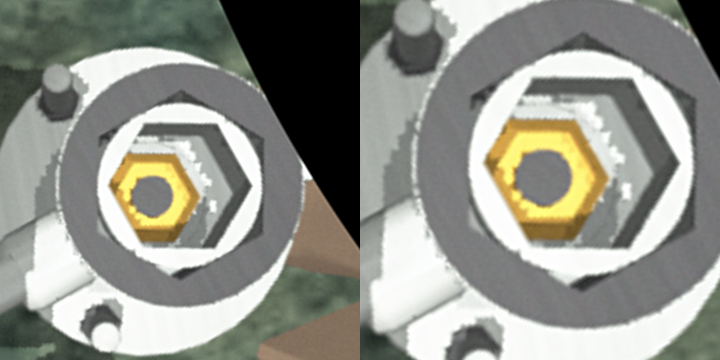

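drive_tool(
  steps=[
    {"delta_pos": [0.5,1.4,-8],"yaw": 0.002,"hand": 10},
    {"delta_pos": [0,0,-12],"yaw": 0,"hand": 10},
    {"delta_pos": [0,0,-8],"yaw": 0,"hand": 10},
    {"delta_pos": [0,0,0],"yaw": 0,"hand": 10},
    {"delta_pos": [0,0,0],"yaw": 0,"hand": 10},
  ],
)

```text
clock: 5.57
eef_pos: [450.3, -8.8, 101.5]
eef_rot: [-3.141, 0.001, 0.517]
wrist_force: [0.6, -0.3, -2.8]
finger_gap: 15.6
```

drive_tool(
  steps=[
    {"delta_pos": [0,0,0],"yaw": 0,"hand": 10},
    {"delta_pos": [0,0,0],"yaw": 0,"hand": 10},
  ],
)

```text
clock: 5.73
eef_pos: [450.7, -8.8, 102.4]
eef_rot: [3.141, -0.001, 0.517]
wrist_force: [0.8, -0.1, -3.3]
finger_gap: 15.4
```

Run:
```python
from h import *
s=manip.read_state();print({k:np.round(v,3) for k,v in s.items()})
c=cam('wrist')
zt=s['eef_pos'][2]
cv2.imwrite('pics/t6.png',np.hstack([topdown(c,510,590,7,87,zt+2,5),topdown(c,510,590,7,87,73.3,5)])[...,::-1])
```

```text
{'clock': np.float64(5.733), 'joints': array([-0.101,  0.229,  1.918,  0.   ,  0.993,  0.953]), 'qd': array([ 0.   , -0.003,  0.001,  0.   ,  0.   , -0.001]), 'effort': array([-1.1000e-02, -4.4519e+01, -3.0634e+01,  8.5000e-02, -1.1200e-01,
        1.0000e-03]), 'eef_pos': array([450.743,  -8.821, 102.367]), 'eef_rot': array([ 3.141e+00, -1.000e-03,  5.170e-01]), 'wrist_force': array([ 0.769, -0.118, -3.304]), 'moment': array([-0.006,  0.175,  0.032]), 'finger_gap': np.float64(15.448)}
```

View pics/t6.png

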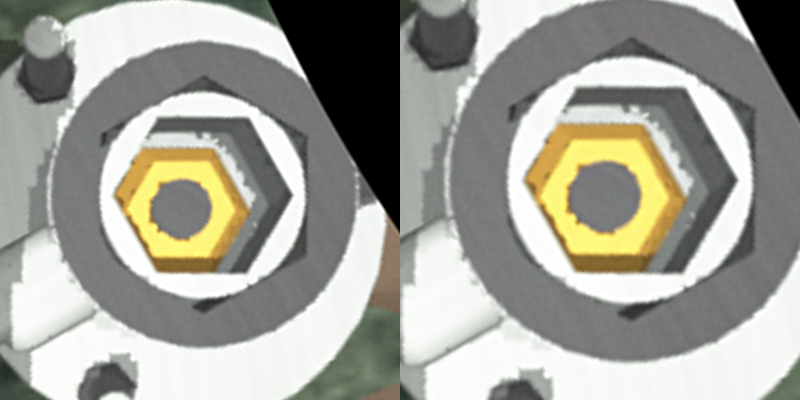

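Run:
```python
from h import *
c=load('wrist'); print(c['position'])
a=topdown(c,530,570,27,67,79.3,10); b=topdown(c,530,570,27,67,73.3,10)
g=a.astype(int); m=((g[...,0]<130)&(abs(g[...,0]-g[...,2])<30)).astype(np.uint8)
n,l,st,ce=cv2.connectedComponentsWithStats(m); print([(st[i],ce[i],530+ce[i][0]/10,67-ce[i][1]/10) for i in range(1,n) if st[i][4]>3000])
cv2.imwrite('pics/t7.png',np.hstack([a,b])[...,::-1])
```

```text
[521.93827634  32.41732101 265.35026208]
[(array([    0,     0,   191,   400, 17478], dtype=int32), array([ 40.75134455, 262.45016592]), np.float64(534.0751344547431), np.float64(40.75498340771255)), (array([  128,     0,   272,   346, 22422], dtype=int32), array([333.90495941, 138.23137989]), np.float64(563.390495941486), np.float64(53.176862010525376)), (array([  132,   133,   135,   132, 13368], dtype=int32), array([198.92317475, 196.59971574]), np.float64(549.8923174745661), np.float64(47.34002842609216))]
```

View pics/t7.png

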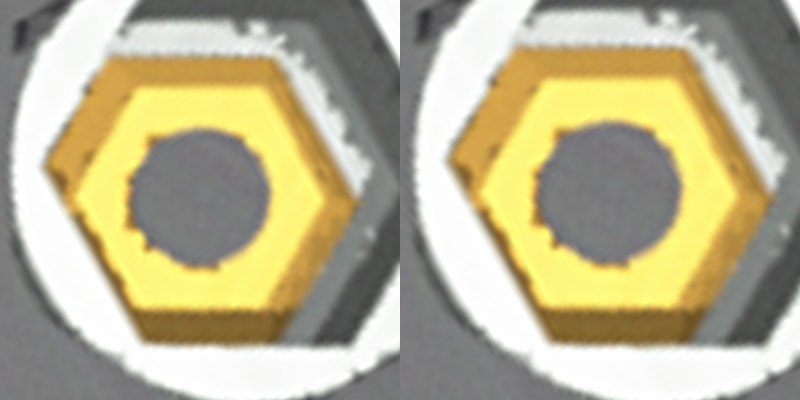

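drive_tool(
  steps=[
    {"delta_pos": [-0.5,-0.7,-5],"yaw": 0,"hand": 10},
    {"delta_pos": [0,0,-5],"yaw": 0,"hand": 10},
    {"delta_pos": [0,0,-3],"yaw": 0,"hand": 10},
    {"delta_pos": [0,0,0],"yaw": 0,"hand": 10},
    {"delta_pos": [0,0,0],"yaw": 0,"hand": 10},
  ],
)

```text
clock: 6.2
eef_pos: [449.9, -9.5, 88.7]
eef_rot: [-3.141, 0.0, 0.517]
wrist_force: [-0.2, 0.3, -4.4]
finger_gap: 15.9
```

drive_tool(
  steps=[
    {"delta_pos": [0,0,-2],"yaw": 0,"hand": 10},
    {"delta_pos": [0,0,-2],"yaw": 0,"hand": 10},
    {"delta_pos": [0,0,-1],"yaw": 0,"hand": 10},
    {"delta_pos": [0,0,0],"yaw": 0,"hand": 10},
  ],
)

```text
clock: 6.53
eef_pos: [449.9, -9.5, 83.7]
eef_rot: [-3.141, 0.0, 0.517]
wrist_force: [-0.9, 0.0, -4.0]
finger_gap: 15.3
```

drive_tool(
  steps=[
    {"delta_pos": [0,0,-1],"yaw": 0,"hand": 10},
    {"delta_pos": [0,0,-1],"yaw": 0,"hand": 10},
    {"delta_pos": [0,0,0],"yaw": 0,"hand": 10},
  ],
)

```text
clock: 6.78
eef_pos: [449.9, -9.5, 81.8]
eef_rot: [-3.141, 0.0, 0.517]
wrist_force: [-0.0, 0.0, -3.4]
finger_gap: 15.3
```

drive_tool(
  steps=[
    {"delta_pos": [0,0,-0.7],"yaw": 0,"hand": 10},
    {"delta_pos": [0,0,0],"yaw": 0,"hand": 10},
  ],
)

```text
clock: 6.95
eef_pos: [450.0, -9.5, 81.2]
eef_rot: [3.142, -0.0, 0.517]
wrist_force: [0.3, -0.1, -3.7]
finger_gap: 15.6
```

drive_tool(
  steps=[
    {"delta_pos": [0,0,-0.5],"yaw": 0,"hand": 10},
    {"delta_pos": [0,0,0],"yaw": 0,"hand": 10},
  ],
)

```text
clock: 7.12
eef_pos: [450.0, -9.5, 80.7]
eef_rot: [-3.142, 0.0, 0.517]
wrist_force: [-0.3, -0.1, -3.0]
finger_gap: 15.8
```

Run:
```python
from h import *
s=manip.read_state();print({k:np.round(v,3) for k,v in s.items()})
c=cam('wrist'); q=fcloud(c)
m=(abs(np.hypot(q[...,0]-550,q[...,1]-47)-26)<4)&(q[...,2]>70)&(q[...,2]<100)
P=q[m];A=np.c_[P[:,:2]-[550,47],np.ones(len(P))];k=np.linalg.lstsq(A,P[:,2],rcond=None)[0];print(k,len(P))
save(c['frame'],'w8.png')
```

```text
{'clock': np.float64(7.117), 'joints': array([-0.102,  0.264,  1.936,  0.   ,  0.942,  0.951]), 'qd': array([-0.   , -0.002, -0.001,  0.001,  0.001,  0.003]), 'effort': array([-3.0000e-03, -4.5716e+01, -2.9544e+01,  8.3000e-02, -1.4100e-01,
        0.0000e+00]), 'eef_pos': array([449.958,  -9.488,  80.683]), 'eef_rot': array([-3.142,  0.   ,  0.517]), 'wrist_force': array([-0.282, -0.088, -2.951]), 'moment': array([-0.071,  0.146,  0.006]), 'finger_gap': np.float64(15.792)}
[-1.30056948e-02 -8.56377260e-03  8.33694146e+01] 4241
```

View pics/w8.png

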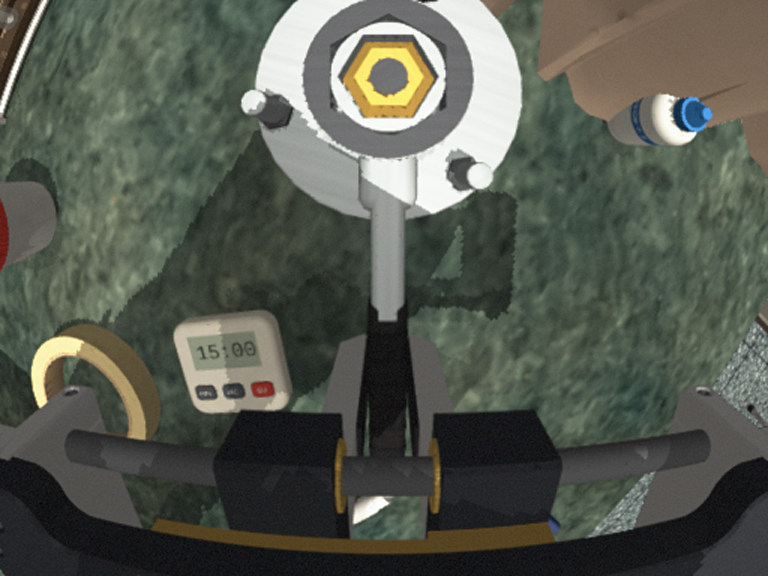

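```bash
cat > arc.py <<'E'
import sys,numpy as np
# th0 th1 n dz_total : rows
th0,th1,n,dz=map(float,sys.argv[1:5]);n=int(n)
C=np.array([550.0,47.3]);t=np.linspace(th0,th1,n+1)
p=C-115*np.c_[np.cos(t),np.sin(t)]
pr=p.round(1);z=np.round(np.linspace(0,dz,n+1),1)
for i in range(n): 
    d=pr[i+1]-pr[i]
    print('{"delta_pos": [%.1f, %.1f, %.1f], "yaw": %.3f, "hand": 10},'%(d[0],d[1],z[i+1]-z[i],t[i+1]-t[i]), '' if (i+1)%5 else '\n')
print(pr[0],pr[-1])
E
cat > tq.py <<'E'
from h import *
s=manip.read_state();C=np.array([550.,47.3]);r=s['eef_pos'][:2]-C;F=s['wrist_force'];M=s['moment']
t=(r[0]*F[1]-r[1]*F[0])/1000
print('clk %.2f pos %s yaw %.4f F %s M %s rxF %.3f sum %.3f'%(s['clock'],s['eef_pos'].round(2),s['eef_rot'][2],F.round(2),M.round(3),t,t+M[2]),'th_pos %.4f rad %.2f'%(np.arctan2(-r[1],-r[0]),np.hypot(*r)),'j6 %.2f'%s['joints'][5],'gap %.1f'%s['finger_gap'],'eff',s['effort'].round(2))
E
python3 tq.py; python3 arc.py 0.517 -0.503 17 -1.8
```

```text
clk 7.17 pos [449.97  -9.49  80.73] yaw 0.5168 F [-0.96 -0.62 -2.8 ] M [-0.03   0.172  0.007] rxF 0.008 sum 0.015 th_pos 0.5164 rad 115.03 j6 0.95 gap 15.7 eff [ -0.   -45.62 -29.45   0.08  -0.13   0.  ]
{"delta_pos": [-3.2, 6.1, -0.1], "yaw": -0.060, "hand": 10}, 
{"delta_pos": [-2.9, 6.2, -0.1], "yaw": -0.060, "hand": 10}, 
{"delta_pos": [-2.4, 6.5, -0.1], "yaw": -0.060, "hand": 10}, 
{"delta_pos": [-2.1, 6.6, -0.1], "yaw": -0.060, "hand": 10}, 
{"delta_pos": [-1.7, 6.6, -0.1], "yaw": -0.060, "hand": 10}, 

{"delta_pos": [-1.3, 6.8, -0.1], "yaw": -0.060, "hand": 10}, 
{"delta_pos": [-0.9, 6.9, -0.1], "yaw": -0.060, "hand": 10}, 
{"delta_pos": [-0.4, 6.8, -0.1], "yaw": -0.060, "hand": 10}, 
{"delta_pos": [-0.1, 6.9, -0.2], "yaw": -0.060, "hand": 10}, 
{"delta_pos": [0.4, 6.9, -0.1], "yaw": -0.060, "hand": 10}, 

{"delta_pos": [0.8, 6.9, -0.1], "yaw": -0.060, "hand": 10}, 
{"delta_pos": [1.2, 6.8, -0.1], "yaw": -0.060, "hand": 10}, 
{"delta_pos": [1.6, 6.7, -0.1], "yaw": -0.060, "hand": 10}, 
{"delta_pos": [1.9, 6.6, -0.1], "yaw": -0.060, "hand": 10}, 
{"delta_pos": [2.4, 6.5, -0.1], "yaw": -0.060, "hand": 10}, 

{"delta_pos": [2.8, 6.3, -0.1], "yaw": -0.060, "hand": 10}, 
{"delta_pos": [3.1, 6.1, -0.1], "yaw": -0.060, "hand": 10}, 
[450.   -9.5] [449.2 102.7]
```

drive_tool(
  steps=[
    {"delta_pos": [-3.2,6.1,-0.1],"yaw": -0.06,"hand": 10},
    {"delta_pos": [-2.9,6.2,-0.1],"yaw": -0.06,"hand": 10},
    {"delta_pos": [-2.4,6.5,-0.1],"yaw": -0.06,"hand": 10},
    {"delta_pos": [-2.1,6.6,-0.1],"yaw": -0.06,"hand": 10},
    {"delta_pos": [-1.7,6.6,-0.1],"yaw": -0.06,"hand": 10},
  ],
)

```text
clock: 7.58
eef_pos: [437.9, 22.6, 80.4]
eef_rot: [3.141, -0.001, 0.214]
wrist_force: [2.2, -2.6, -3.1]
finger_gap: 15.4
```

```bash
python3 tq.py
```

```text
clk 7.58 pos [437.88  22.58  80.43] yaw 0.2138 F [ 2.16 -2.58 -3.09] M [-0.388 -0.333 -0.039] rxF 0.343 sum 0.304 th_pos 0.2170 rad 114.81 j6 1.33 gap 15.4 eff [ -0.44 -43.66 -28.3    0.53   0.42  -1.89]
```

drive_tool(
  steps=[
    {"delta_pos": [-1.3,6.8,-0.1],"yaw": -0.06,"hand": 10},
    {"delta_pos": [-0.9,6.9,-0.1],"yaw": -0.06,"hand": 10},
    {"delta_pos": [-0.4,6.8,-0.1],"yaw": -0.06,"hand": 10},
    {"delta_pos": [-0.1,6.9,-0.2],"yaw": -0.06,"hand": 10},
    {"delta_pos": [0.4,6.9,-0.1],"yaw": -0.06,"hand": 10},
  ],
)

```text
clock: 8.0
eef_pos: [435.8, 56.9, 79.9]
eef_rot: [3.141, -0.001, -0.086]
wrist_force: [1.8, -3.6, -4.3]
finger_gap: 15.8
```

```bash
python3 tq.py
```

```text
clk 8.00 pos [435.77  56.86  79.89] yaw -0.0862 F [ 1.83 -3.61 -4.26] M [-0.571 -0.315 -0.055] rxF 0.395 sum 0.339 th_pos -0.0835 rad 114.63 j6 1.70 gap 15.8 eff [  0.09 -44.09 -27.82   0.7    0.3   -1.95]
```

drive_tool(
  steps=[
    {"delta_pos": [0.8,6.9,-0.1],"yaw": -0.06,"hand": 10},
    {"delta_pos": [1.2,6.8,-0.1],"yaw": -0.06,"hand": 10},
    {"delta_pos": [1.6,6.7,-0.1],"yaw": -0.06,"hand": 10},
    {"delta_pos": [1.9,6.6,-0.1],"yaw": -0.06,"hand": 10},
    {"delta_pos": [2.4,6.5,-0.1],"yaw": -0.06,"hand": 10},
  ],
)

```text
clock: 8.42
eef_pos: [443.9, 90.3, 79.4]
eef_rot: [3.142, -0.002, -0.386]
wrist_force: [2.8, -4.3, -3.0]
finger_gap: 15.9
```

```bash
python3 tq.py
```

```text
clk 8.42 pos [443.87  90.25  79.43] yaw -0.3862 F [ 2.79 -4.34 -3.04] M [-0.923 -0.497 -0.104] rxF 0.341 sum 0.237 th_pos -0.3846 rad 114.50 j6 2.08 gap 15.9 eff [  1.26 -46.21 -27.38   1.03   0.36  -1.94]
```

drive_tool(
  steps=[
    {"delta_pos": [2.8,6.3,-0.1],"yaw": -0.06,"hand": 10},
    {"delta_pos": [3.1,6.1,-0.1],"yaw": -0.06,"hand": 10},
    {"delta_pos": [0,0,0],"yaw": 0,"hand": 10},
    {"delta_pos": [0,0,0],"yaw": 0,"hand": 10},
  ],
)

```text
clock: 8.75
eef_pos: [449.7, 102.4, 79.1]
eef_rot: [3.142, -0.001, -0.502]
wrist_force: [2.4, -5.9, -3.3]
finger_gap: 15.5
```

```bash
python3 tq.py
python3 - <<'E'
from h import *
c=cam('wrist'); save(c['frame'],'w9.png')
E
python3 arc.py -0.503 0.607 10 -0.1
```

```text
clk 8.75 pos [449.7  102.37  79.13] yaw -0.5017 F [ 2.4  -5.88 -3.29] M [-0.981 -0.539 -0.16 ] rxF 0.458 sum 0.298 th_pos -0.5021 rad 114.43 j6 2.22 gap 15.5 eff [  3.45 -46.04 -28.27   1.21   0.53   0.28]
{"delta_pos": [-5.5, -11.5, -0.0], "yaw": 0.111, "hand": 10}, 
{"delta_pos": [-4.2, -12.0, 0.0], "yaw": 0.111, "hand": 10}, 
{"delta_pos": [-2.8, -12.4, 0.0], "yaw": 0.111, "hand": 10}, 
{"delta_pos": [-1.5, -12.7, 0.0], "yaw": 0.111, "hand": 10}, 
{"delta_pos": [0.0, -12.8, 0.0], "yaw": 0.111, "hand": 10}, 

{"delta_pos": [1.3, -12.7, -0.1], "yaw": 0.111, "hand": 10}, 
{"delta_pos": [2.8, -12.4, 0.0], "yaw": 0.111, "hand": 10}, 
{"delta_pos": [4.1, -12.1, 0.0], "yaw": 0.111, "hand": 10}, 
{"delta_pos": [5.5, -11.5, 0.0], "yaw": 0.111, "hand": 10}, 
{"delta_pos": [6.6, -10.9, 0.0], "yaw": 0.111, "hand": 10}, 

[449.2 102.7] [455.5 -18.3]
```

View pics/w9.png

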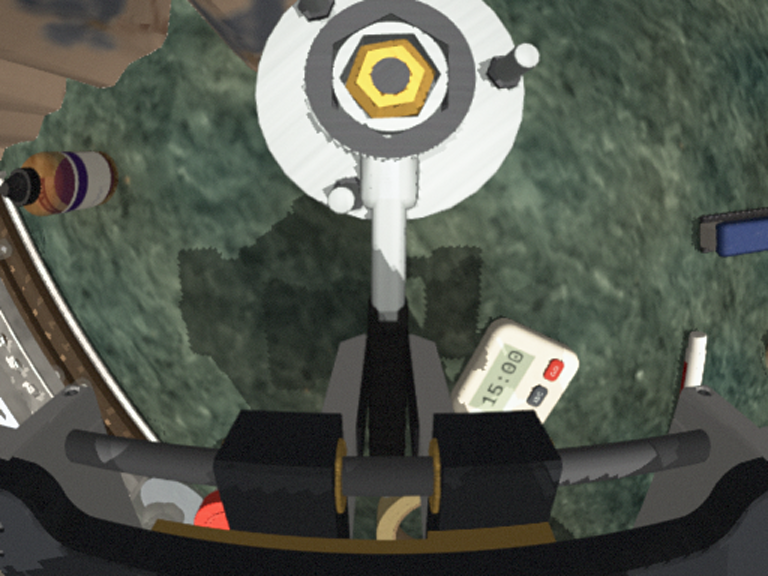

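drive_tool(
  steps=[
    {"delta_pos": [-5.5,-11.5,0],"yaw": 0.111,"hand": 10},
    {"delta_pos": [-4.2,-12.0,0],"yaw": 0.111,"hand": 10},
    {"delta_pos": [-2.8,-12.4,0],"yaw": 0.111,"hand": 10},
    {"delta_pos": [-1.5,-12.7,0],"yaw": 0.111,"hand": 10},
    {"delta_pos": [0,-12.8,0],"yaw": 0.111,"hand": 10},
  ],
)

```text
clock: 9.22
eef_pos: [435.4, 40.6, 79.3]
eef_rot: [3.142, -0.001, 0.059]
wrist_force: [3.2, -0.3, -3.4]
finger_gap: 15.7
```

```bash
python3 tq.py
```

```text
clk 9.22 pos [435.35  40.59  79.29] yaw 0.0589 F [ 3.17 -0.31 -3.35] M [ 0.002 -0.594 -0.109] rxF 0.057 sum -0.052 th_pos 0.0584 rad 114.84 j6 1.52 gap 15.7 eff [  3.56 -43.32 -27.01   0.07   0.74   3.43]
```

drive_tool(
  steps=[
    {"delta_pos": [1.3,-12.7,-0.1],"yaw": 0.111,"hand": 10},
    {"delta_pos": [2.8,-12.4,0],"yaw": 0.111,"hand": 10},
    {"delta_pos": [4.1,-12.1,0],"yaw": 0.111,"hand": 10},
    {"delta_pos": [5.5,-11.5,0],"yaw": 0.111,"hand": 10},
    {"delta_pos": [6.6,-10.9,0],"yaw": 0.111,"hand": 10},
  ],
)

```text
clock: 9.63
eef_pos: [455.8, -19.0, 79.1]
eef_rot: [3.141, -0.001, 0.614]
wrist_force: [3.2, 2.0, -2.1]
finger_gap: 15.7
```

drive_tool(
  steps=[
    {"delta_pos": [0,0,0],"yaw": 0,"hand": 10},
    {"delta_pos": [0,0,0],"yaw": 0,"hand": 10},
  ],
)

```text
clock: 9.8
eef_pos: [455.4, -18.4, 78.8]
eef_rot: [-3.141, -0.0, 0.604]
wrist_force: [0.7, 1.4, -0.9]
finger_gap: 15.8
```

```bash
python3 tq.py
python3 - <<'E'
from h import *
c=cam('wrist'); save(c['frame'],'w10.png')
q=fcloud(c)
m=(abs(np.hypot(q[...,0]-550,q[...,1]-47)-26)<4)&(q[...,2]>70)&(q[...,2]<100)
P=q[m];A=np.c_[P[:,:2]-[550,47],np.ones(len(P))];k=np.linalg.lstsq(A,P[:,2],rcond=None)[0];print(k,len(P))
E
python3 arc.py 0.607 -0.453 17 -1.0
```

```text
clk 9.80 pos [455.42 -18.37  78.85] yaw 0.6037 F [ 0.71  1.42 -0.85] M [ 0.296 -0.194  0.049] rxF -0.087 sum -0.038 th_pos 0.6069 rad 115.15 j6 0.85 gap 15.8 eff [ -1.67 -44.95 -29.13  -0.31   0.18  -1.09]
[-4.95593760e-03 -4.72410974e-03  8.24265037e+01] 4259
{"delta_pos": [-3.9, 6.0, -0.1], "yaw": -0.062, "hand": 10}, 
{"delta_pos": [-3.5, 6.3, 0.0], "yaw": -0.062, "hand": 10}, 
{"delta_pos": [-3.1, 6.4, -0.1], "yaw": -0.062, "hand": 10}, 
{"delta_pos": [-2.7, 6.6, 0.0], "yaw": -0.062, "hand": 10}, 
{"delta_pos": [-2.3, 6.8, -0.1], "yaw": -0.062, "hand": 10}, 

{"delta_pos": [-1.9, 7.0, -0.1], "yaw": -0.062, "hand": 10}, 
{"delta_pos": [-1.4, 7.0, 0.0], "yaw": -0.062, "hand": 10}, 
{"delta_pos": [-1.0, 7.1, -0.1], "yaw": -0.062, "hand": 10}, 
{"delta_pos": [-0.6, 7.1, 0.0], "yaw": -0.062, "hand": 10}, 
{"delta_pos": [-0.1, 7.2, -0.1], "yaw": -0.062, "hand": 10}, 

{"delta_pos": [0.4, 7.2, 0.0], "yaw": -0.062, "hand": 10}, 
{"delta_pos": [0.7, 7.1, -0.1], "yaw": -0.062, "hand": 10}, 
{"delta_pos": [1.3, 7.1, -0.1], "yaw": -0.062, "hand": 10}, 
{"delta_pos": [1.6, 6.9, 0.0], "yaw": -0.062, "hand": 10}, 
{"delta_pos": [2.1, 6.9, -0.1], "yaw": -0.062, "hand": 10}, 

{"delta_pos": [2.6, 6.7, 0.0], "yaw": -0.062, "hand": 10}, 
{"delta_pos": [2.9, 6.5, -0.1], "yaw": -0.062, "hand": 10}, 
[455.5 -18.3] [446.6  97.6]
```

View pics/w10.png

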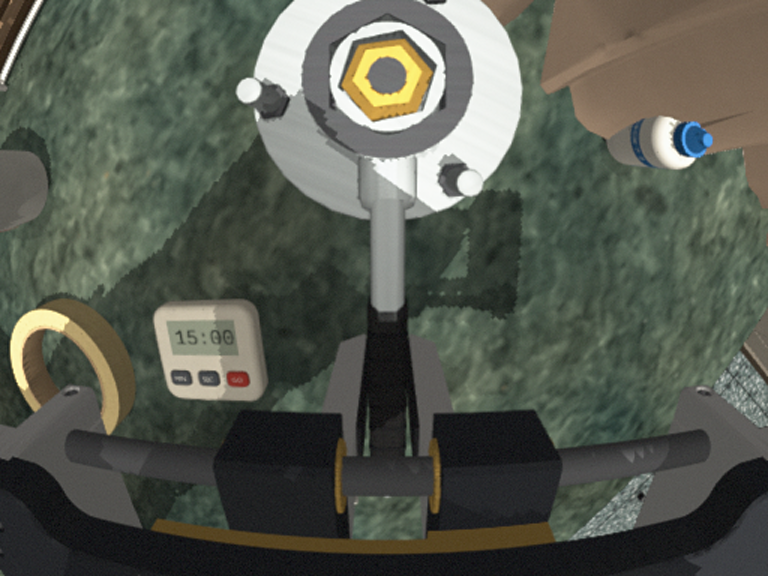

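drive_tool(
  steps=[
    {"delta_pos": [-3.9,6.0,-0.1],"yaw": -0.062,"hand": 10},
    {"delta_pos": [-3.5,6.3,0],"yaw": -0.062,"hand": 10},
    {"delta_pos": [-3.1,6.4,-0.1],"yaw": -0.062,"hand": 10},
    {"delta_pos": [-2.7,6.6,0],"yaw": -0.062,"hand": 10},
    {"delta_pos": [-2.3,6.8,-0.1],"yaw": -0.062,"hand": 10},
  ],
)

```text
clock: 10.27
eef_pos: [439.7, 14.6, 78.8]
eef_rot: [3.141, -0.001, 0.291]
wrist_force: [2.1, -0.7, -1.1]
finger_gap: 15.6
```

```bash
python3 tq.py
```

```text
clk 10.27 pos [439.66  14.62  78.75] yaw 0.2912 F [ 2.06 -0.73 -1.13] M [-0.019 -0.592 -0.153] rxF 0.148 sum -0.005 th_pos 0.2880 rad 115.08 j6 1.23 gap 15.6 eff [-1.250e+00 -4.246e+01 -2.710e+01  1.000e-02  7.700e-01 -2.070e+00]
```

drive_tool(
  steps=[
    {"delta_pos": [-1.9,7.0,-0.1],"yaw": -0.062,"hand": 10},
    {"delta_pos": [-1.4,7.0,0],"yaw": -0.062,"hand": 10},
    {"delta_pos": [-1.0,7.1,-0.1],"yaw": -0.062,"hand": 10},
    {"delta_pos": [-0.6,7.1,0],"yaw": -0.062,"hand": 10},
    {"delta_pos": [-0.1,7.2,-0.1],"yaw": -0.062,"hand": 10},
  ],
)

```text
clock: 10.68
eef_pos: [435.2, 49.7, 78.7]
eef_rot: [3.141, -0.002, -0.019]
wrist_force: [4.4, -4.3, -2.4]
finger_gap: 15.9
```

```bash
python3 tq.py
```

```text
clk 10.68 pos [435.22  49.73  78.65] yaw -0.0187 F [ 4.4  -4.27 -2.35] M [-0.804 -0.969 -0.142] rxF 0.479 sum 0.337 th_pos -0.0211 rad 114.81 j6 1.62 gap 15.9 eff [  0.64 -42.96 -25.83   0.85   1.17  -2.14]
```

drive_tool(
  steps=[
    {"delta_pos": [0.4,7.2,0],"yaw": -0.062,"hand": 10},
    {"delta_pos": [0.7,7.1,-0.1],"yaw": -0.062,"hand": 10},
    {"delta_pos": [1.3,7.1,-0.1],"yaw": -0.062,"hand": 10},
    {"delta_pos": [1.6,6.9,0],"yaw": -0.062,"hand": 10},
    {"delta_pos": [2.1,6.9,-0.1],"yaw": -0.062,"hand": 10},
  ],
)

```text
clock: 11.1
eef_pos: [441.6, 84.7, 78.4]
eef_rot: [3.142, -0.003, -0.329]
wrist_force: [6.6, -6.6, -2.5]
finger_gap: 15.9
```

```bash
python3 tq.py
```

```text
clk 11.10 pos [441.58  84.7   78.4 ] yaw -0.3287 F [ 6.62 -6.61 -2.51] M [-1.297 -1.263 -0.23 ] rxF 0.469 sum 0.239 th_pos -0.3322 rad 114.69 j6 2.01 gap 15.9 eff [  2.5  -45.13 -25.27   1.51   1.33  -2.14]
```

drive_tool(
  steps=[
    {"delta_pos": [2.6,6.7,0],"yaw": -0.062,"hand": 10},
    {"delta_pos": [2.9,6.5,-0.1],"yaw": -0.062,"hand": 10},
    {"delta_pos": [0,0,0],"yaw": 0,"hand": 10},
    {"delta_pos": [0,0,0],"yaw": 0,"hand": 10},
  ],
)

```text
clock: 11.43
eef_pos: [447.1, 97.6, 78.2]
eef_rot: [3.141, -0.002, -0.45]
wrist_force: [6.3, -7.4, -1.2]
finger_gap: 15.8
```

```bash
python3 tq.py
python3 - <<'E'
from h import *
c=cam('wrist'); save(c['frame'],'w11.png')
cv2.imwrite('pics/t11.png',np.hstack([topdown(c,525,575,22,72,77,8),topdown(c,525,575,22,72,82,8)])[...,::-1])
E
python3 arc.py -0.457 0.303 7 -0.0
```

```text
clk 11.43 pos [447.06  97.64  78.18] yaw -0.4497 F [ 6.3  -7.4  -1.17] M [-1.487 -1.117 -0.272] rxF 0.445 sum 0.173 th_pos -0.4548 rad 114.59 j6 2.16 gap 15.8 eff [  4.81 -45.23 -26.59   1.71   1.23   0.1 ]
{"delta_pos": [-4.9, -11.4, 0.0], "yaw": 0.109, "hand": 10}, 
{"delta_pos": [-3.6, -12.0, 0.0], "yaw": 0.109, "hand": 10}, 
{"delta_pos": [-2.3, -12.2, 0.0], "yaw": 0.109, "hand": 10}, 
{"delta_pos": [-1.0, -12.5, 0.0], "yaw": 0.109, "hand": 10}, 
{"delta_pos": [0.4, -12.5, 0.0], "yaw": 0.109, "hand": 10}, 

{"delta_pos": [1.8, -12.3, 0.0], "yaw": 0.109, "hand": 10}, 
{"delta_pos": [3.0, -12.1, -0.0], "yaw": 0.109, "hand": 10}, 
[446.8  98. ] [440.2  13. ]
```

View pics/t11.png

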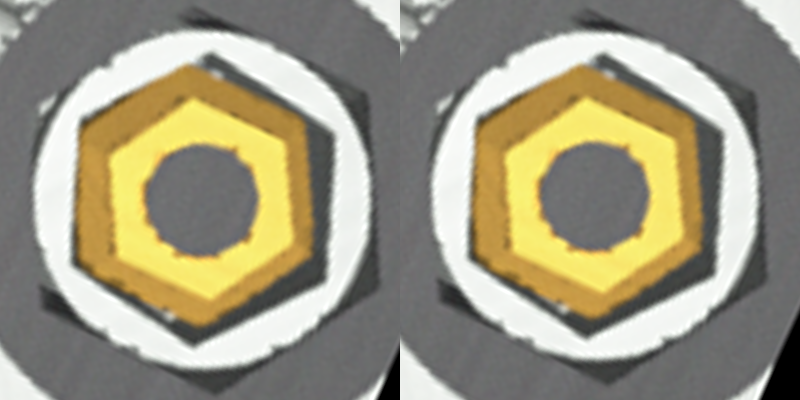

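```bash
sed -i 's/550.0,47.3/550.3,46.8/' arc.py; sed -i 's/550.,47.3/550.3,46.8/' tq.py; python3 arc.py -0.447 0.803 12 0; python3 arc.py 0.803 0.103 10 0
```

```text
{"delta_pos": [-4.6, -11.0, 0.0], "yaw": 0.104, "hand": 10}, 
{"delta_pos": [-3.4, -11.5, 0.0], "yaw": 0.104, "hand": 10}, 
{"delta_pos": [-2.3, -11.8, 0.0], "yaw": 0.104, "hand": 10}, 
{"delta_pos": [-0.9, -11.9, 0.0], "yaw": 0.104, "hand": 10}, 
{"delta_pos": [0.2, -12.0, 0.0], "yaw": 0.104, "hand": 10}, 

{"delta_pos": [1.5, -11.9, 0.0], "yaw": 0.104, "hand": 10}, 
{"delta_pos": [2.7, -11.6, 0.0], "yaw": 0.104, "hand": 10}, 
{"delta_pos": [4.0, -11.3, 0.0], "yaw": 0.104, "hand": 10}, 
{"delta_pos": [5.1, -10.9, 0.0], "yaw": 0.104, "hand": 10}, 
{"delta_pos": [6.1, -10.2, 0.0], "yaw": 0.104, "hand": 10}, 

{"delta_pos": [7.3, -9.6, 0.0], "yaw": 0.104, "hand": 10}, 
{"delta_pos": [8.1, -8.7, 0.0], "yaw": 0.104, "hand": 10}, 
[446.6  96.5] [470.4 -35.9]
{"delta_pos": [-5.6, 5.8, 0.0], "yaw": -0.070, "hand": 10}, 
{"delta_pos": [-5.1, 6.1, 0.0], "yaw": -0.070, "hand": 10}, 
{"delta_pos": [-4.8, 6.5, 0.0], "yaw": -0.070, "hand": 10}, 
{"delta_pos": [-4.2, 6.9, 0.0], "yaw": -0.070, "hand": 10}, 
{"delta_pos": [-3.8, 7.1, 0.0], "yaw": -0.070, "hand": 10}, 

{"delta_pos": [-3.3, 7.3, 0.0], "yaw": -0.070, "hand": 10}, 
{"delta_pos": [-2.7, 7.6, 0.0], "yaw": -0.070, "hand": 10}, 
{"delta_pos": [-2.2, 7.7, 0.0], "yaw": -0.070, "hand": 10}, 
{"delta_pos": [-1.7, 7.9, 0.0], "yaw": -0.070, "hand": 10}, 
{"delta_pos": [-1.1, 8.0, 0.0], "yaw": -0.070, "hand": 10}, 

[470.4 -35.9] [435.9  35. ]
```

drive_tool(
  steps=[
    {"delta_pos": [-4.6,-11.4,0],"yaw": 0.104,"hand": 10},
    {"delta_pos": [-3.4,-11.9,0],"yaw": 0.104,"hand": 10},
    {"delta_pos": [-2.3,-12.1,0],"yaw": 0.104,"hand": 10},
    {"delta_pos": [-0.9,-11.9,0],"yaw": 0.104,"hand": 10},
    {"delta_pos": [0.2,-12.0,0],"yaw": 0.104,"hand": 10},
  ],
)

```text
clock: 11.9
eef_pos: [435.4, 38.3, 78.2]
eef_rot: [3.141, -0.001, 0.076]
wrist_force: [3.7, 0.3, -1.1]
finger_gap: 15.9
```

drive_tool(
  steps=[
    {"delta_pos": [1.5,-11.9,0],"yaw": 0.104,"hand": 10},
    {"delta_pos": [2.7,-11.6,0],"yaw": 0.104,"hand": 10},
    {"delta_pos": [4.0,-11.3,0],"yaw": 0.104,"hand": 10},
    {"delta_pos": [5.1,-10.9,0],"yaw": 0.104,"hand": 10},
    {"delta_pos": [6.1,-10.2,0],"yaw": 0.104,"hand": 10},
  ],
)

```text
clock: 12.32
eef_pos: [454.9, -17.5, 78.1]
eef_rot: [3.141, -0.001, 0.596]
wrist_force: [1.3, 2.1, -1.1]
finger_gap: 15.7
```

drive_tool(
  steps=[
    {"delta_pos": [7.3,-9.6,0],"yaw": 0.104,"hand": 10},
    {"delta_pos": [8.1,-8.7,0],"yaw": 0.104,"hand": 10},
    {"delta_pos": [0,0,0],"yaw": 0,"hand": 10},
    {"delta_pos": [0,0,0],"yaw": 0,"hand": 10},
  ],
)

```text
clock: 12.65
eef_pos: [469.9, -35.3, 77.7]
eef_rot: [-3.141, 0.0, 0.796]
wrist_force: [-0.8, 1.5, 1.1]
finger_gap: 15.3
```

```bash
python3 tq.py
python3 - <<'E'
from h import *
c=cam('wrist'); save(c['frame'],'w12.png')
E
```

```text
clk 12.65 pos [469.92 -35.33  77.73] yaw 0.7957 F [-0.81  1.46  1.09] M [ 0.481 -0.014  0.064] rxF -0.184 sum -0.120 th_pos 0.7962 rad 114.92 j6 0.62 gap 15.3 eff [ -1.68 -46.35 -29.66  -0.38  -0.08  -0.8 ]
```

View pics/w12.png

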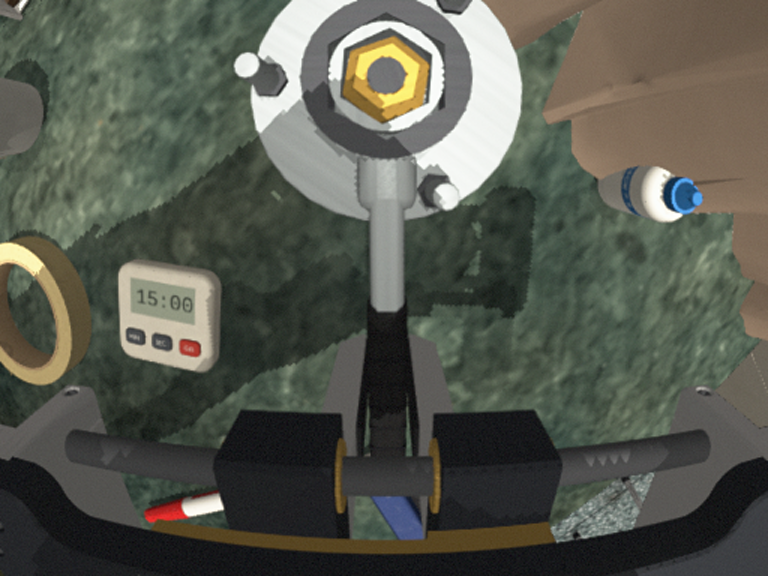

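drive_tool(
  steps=[
    {"delta_pos": [-5.6,5.8,0.1],"yaw": -0.07,"hand": 10},
    {"delta_pos": [-5.1,6.1,0.1],"yaw": -0.07,"hand": 10},
    {"delta_pos": [-4.8,6.5,0.1],"yaw": -0.07,"hand": 10},
    {"delta_pos": [-4.2,6.9,0],"yaw": -0.07,"hand": 10},
    {"delta_pos": [-3.8,7.1,0],"yaw": -0.07,"hand": 10},
  ],
)

```text
clock: 13.12
eef_pos: [446.1, -2.6, 78.2]
eef_rot: [3.141, 0.0, 0.444]
wrist_force: [0.9, -0.3, -0.3]
finger_gap: 15.9
```

```bash
python3 tq.py
```

```text
clk 13.12 pos [446.09  -2.57  78.2 ] yaw 0.4435 F [ 0.9  -0.25 -0.3 ] M [ 0.076 -0.217  0.011] rxF 0.071 sum 0.082 th_pos 0.4425 rad 115.31 j6 1.04 gap 15.9 eff [-1.520e+00 -4.324e+01 -2.859e+01 -1.000e-02  2.300e-01 -2.190e+00]
```

drive_tool(
  steps=[
    {"delta_pos": [-3.3,7.3,0],"yaw": -0.07,"hand": 10},
    {"delta_pos": [-2.7,7.6,0],"yaw": -0.07,"hand": 10},
    {"delta_pos": [-2.2,7.7,0],"yaw": -0.07,"hand": 10},
    {"delta_pos": [-1.7,7.9,0],"yaw": -0.07,"hand": 10},
    {"delta_pos": [-1.1,8.0,0],"yaw": -0.07,"hand": 10},
  ],
)

```text
clock: 13.53
eef_pos: [435.7, 35.8, 78.4]
eef_rot: [3.141, -0.002, 0.094]
wrist_force: [5.4, -1.6, -2.5]
finger_gap: 15.4
```

```bash
python3 tq.py;python3 arc.py 0.103 -0.197 5 0; python3 arc.py -0.197 -0.677 32 0
```

```text
clk 13.53 pos [435.71  35.79  78.4 ] yaw 0.0937 F [ 5.4  -1.63 -2.48] M [-0.306 -0.932  0.088] rxF 0.246 sum 0.334 th_pos 0.0958 rad 115.12 j6 1.48 gap 15.4 eff [ -0.99 -43.02 -26.29   0.41   1.11  -2.16]
{"delta_pos": [-0.5, 6.9, 0.0], "yaw": -0.060, "hand": 10}, 
{"delta_pos": [-0.1, 6.9, 0.0], "yaw": -0.060, "hand": 10}, 
{"delta_pos": [0.3, 6.8, 0.0], "yaw": -0.060, "hand": 10}, 
{"delta_pos": [0.8, 6.9, 0.0], "yaw": -0.060, "hand": 10}, 
{"delta_pos": [1.1, 6.8, 0.0], "yaw": -0.060, "hand": 10}, 

[435.9  35. ] [437.5  69.3]
{"delta_pos": [0.4, 1.7, 0.0], "yaw": -0.015, "hand": 10}, 
{"delta_pos": [0.4, 1.7, 0.0], "yaw": -0.015, "hand": 10}, 
{"delta_pos": [0.4, 1.7, 0.0], "yaw": -0.015, "hand": 10}, 
{"delta_pos": [0.4, 1.6, 0.0], "yaw": -0.015, "hand": 10}, 
{"delta_pos": [0.4, 1.7, 0.0], "yaw": -0.015, "hand": 10}, 

{"delta_pos": [0.5, 1.7, 0.0], "yaw": -0.015, "hand": 10}, 
{"delta_pos": [0.5, 1.6, 0.0], "yaw": -0.015, "hand": 10}, 
{"delta_pos": [0.5, 1.6, 0.0], "yaw": -0.015, "hand": 10}, 
{"delta_pos": [0.6, 1.7, 0.0], "yaw": -0.015, "hand": 10}, 
{"delta_pos": [0.6, 1.6
[... 689 characters left out ...]
nd": 10}, 
{"delta_pos": [0.9, 1.5, 0.0], "yaw": -0.015, "hand": 10}, 
{"delta_pos": [0.9, 1.5, 0.0], "yaw": -0.015, "hand": 10}, 
{"delta_pos": [0.9, 1.5, 0.0], "yaw": -0.015, "hand": 10}, 
{"delta_pos": [0.9, 1.5, 0.0], "yaw": -0.015, "hand": 10}, 

{"delta_pos": [1.0, 1.4, 0.0], "yaw": -0.015, "hand": 10}, 
{"delta_pos": [0.9, 1.4, 0.0], "yaw": -0.015, "hand": 10}, 
{"delta_pos": [1.0, 1.4, 0.0], "yaw": -0.015, "hand": 10}, 
{"delta_pos": [1.0, 1.4, 0.0], "yaw": -0.015, "hand": 10}, 
{"delta_pos": [1.0, 1.4, 0.0], "yaw": -0.015, "hand": 10}, 

{"delta_pos": [1.1, 1.4, 0.0], "yaw": -0.015, "hand": 10}, 
{"delta_pos": [1.1, 1.3, 0.0], "yaw": -0.015, "hand": 10}, 
[437.5  69.3] [460.7 118.8]
```

drive_tool(
  steps=[
    {"delta_pos": [-0.5,6.9,0],"yaw": -0.06,"hand": 10},
    {"delta_pos": [-0.1,6.9,0],"yaw": -0.06,"hand": 10},
    {"delta_pos": [0.3,6.8,0],"yaw": -0.06,"hand": 10},
    {"delta_pos": [0.8,6.9,0],"yaw": -0.06,"hand": 10},
    {"delta_pos": [1.1,6.8,0],"yaw": -0.06,"hand": 10},
  ],
)

```text
clock: 13.95
eef_pos: [437.6, 69.9, 78.4]
eef_rot: [3.141, -0.002, -0.206]
wrist_force: [6.2, -3.8, -4.1]
finger_gap: 15.6
```

```bash
python3 tq.py
python3 - <<'E'
from h import *
c=cam('wrist')
a=topdown(c,530,570,27,67,72,12); cv2.imwrite('pics/t13.png',a[...,::-1])
E
```

```text
clk 13.95 pos [437.56  69.92  78.37] yaw -0.2057 F [ 6.22 -3.76 -4.15] M [-0.605 -1.104  0.013] rxF 0.280 sum 0.293 th_pos -0.2022 rad 115.09 j6 1.85 gap 15.6 eff [  0.49 -44.61 -25.7    0.85   1.33  -1.83]
```

View pics/t13.png

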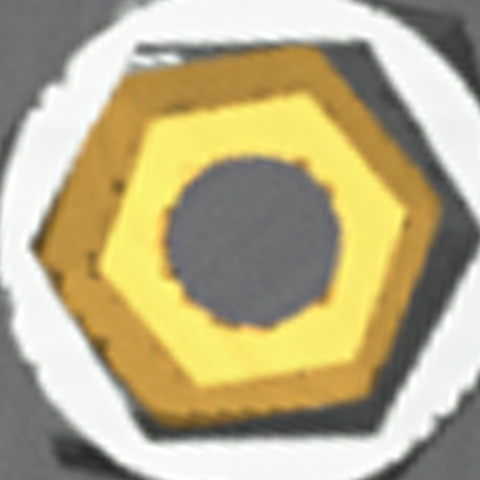

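```bash
python3 arc.py -0.197 -0.447 5 0; python3 arc.py -0.447 0.703 11 0;python3 arc.py 0.703 0.203 8 0
```

```text
{"delta_pos": [1.3, 5.6, 0.0], "yaw": -0.050, "hand": 10}, 
{"delta_pos": [1.5, 5.6, 0.0], "yaw": -0.050, "hand": 10}, 
{"delta_pos": [1.9, 5.4, 0.0], "yaw": -0.050, "hand": 10}, 
{"delta_pos": [2.0, 5.4, 0.0], "yaw": -0.050, "hand": 10}, 
{"delta_pos": [2.4, 5.2, 0.0], "yaw": -0.050, "hand": 10}, 

[437.5  69.3] [446.6  96.5]
{"delta_pos": [-4.6, -11.1, 0.0], "yaw": 0.105, "hand": 10}, 
{"delta_pos": [-3.5, -11.5, 0.0], "yaw": 0.105, "hand": 10}, 
{"delta_pos": [-2.2, -11.8, 0.0], "yaw": 0.105, "hand": 10}, 
{"delta_pos": [-1.0, -12.0, 0.0], "yaw": 0.105, "hand": 10}, 
{"delta_pos": [0.3, -12.0, 0.0], "yaw": 0.105, "hand": 10}, 

{"delta_pos": [1.6, -11.9, 0.0], "yaw": 0.105, "hand": 10}, 
{"delta_pos": [2.7, -11.7, 0.0], "yaw": 0.105, "hand": 10}, 
{"delta_pos": [4.0, -11.4, 0.0], "yaw": 0.105, "hand": 10}, 
{"delta_pos": [5.1, -10.8, 0.0], "yaw": 0.105, "hand": 10}, 
{"delta_pos": [6.3, -10.3, 0.0], "yaw": 0.105, "hand": 10}, 

{"delta_pos": [7.3, -9.5, 0.0], "yaw": 0.105, "hand": 10}, 
[446.6  96.5] [462.6 -27.5]
{"delta_pos": [-4.5, 5.6, 0.0], "yaw": -0.062, "hand": 10}, 
{"delta_pos": [-4.1, 5.9, 0.0], "yaw": -0.062, "hand": 10}, 
{"delta_pos": [-3.8, 6.1, 0.0], "yaw": -0.062, "hand": 10}, 
{"delta_pos": [-3.3, 6.4, 0.0], "yaw": -0.062, "hand": 10}, 
{"delta_pos": [-2.9, 6.5, 0.0], "yaw": -0.062, "hand": 10}, 

{"delta_pos": [-2.6, 6.8, 0.0], "yaw": -0.062, "hand": 10}, 
{"delta_pos": [-2.1, 6.8, 0.0], "yaw": -0.062, "hand": 10}, 
{"delta_pos": [-1.6, 7.0, 0.0], "yaw": -0.062, "hand": 10}, 
[462.6 -27.5] [437.7  23.6]
```

drive_tool(
  steps=[
    {"delta_pos": [1.3,5.5,0],"yaw": -0.05,"hand": 10},
    {"delta_pos": [1.5,5.5,0],"yaw": -0.05,"hand": 10},
    {"delta_pos": [1.8,5.5,0],"yaw": -0.05,"hand": 10},
    {"delta_pos": [2.1,5.3,0],"yaw": -0.05,"hand": 10},
    {"delta_pos": [2.4,5.3,0],"yaw": -0.05,"hand": 10},
  ],
)

```text
clock: 14.42
eef_pos: [446.7, 96.7, 78.3]
eef_rot: [3.142, -0.002, -0.455]
wrist_force: [6.0, -5.3, -4.5]
finger_gap: 15.7
```

```bash
python3 tq.py
```

```text
clk 14.42 pos [446.71  96.74  78.34] yaw -0.4552 F [ 6.04 -5.29 -4.5 ] M [-0.902 -1.013  0.053] rxF 0.246 sum 0.299 th_pos -0.4492 rad 115.01 j6 2.16 gap 15.7 eff [  1.86 -47.   -26.12   1.25   1.19  -1.44]
```

drive_tool(
  steps=[
    {"delta_pos": [-4.6,-11.1,0],"yaw": 0.105,"hand": 10},
    {"delta_pos": [-3.5,-11.5,0],"yaw": 0.105,"hand": 10},
    {"delta_pos": [-2.2,-11.8,0],"yaw": 0.105,"hand": 10},
    {"delta_pos": [-1.0,-12.0,0],"yaw": 0.105,"hand": 10},
    {"delta_pos": [0.3,-12.0,0],"yaw": 0.105,"hand": 10},
  ],
)

```text
clock: 14.83
eef_pos: [435.1, 38.0, 78.3]
eef_rot: [3.141, -0.001, 0.077]
wrist_force: [4.2, 0.9, -2.2]
finger_gap: 15.5
```

drive_tool(
  steps=[
    {"delta_pos": [1.6,-11.9,0],"yaw": 0.105,"hand": 10},
    {"delta_pos": [2.7,-11.7,0],"yaw": 0.105,"hand": 10},
    {"delta_pos": [4.0,-11.4,0],"yaw": 0.105,"hand": 10},
    {"delta_pos": [5.1,-10.8,0],"yaw": 0.105,"hand": 10},
    {"delta_pos": [6.3,-10.3,0],"yaw": 0.105,"hand": 10},
  ],
)

```text
clock: 15.25
eef_pos: [455.1, -17.9, 78.2]
eef_rot: [3.141, -0.001, 0.602]
wrist_force: [3.1, 1.9, -3.1]
finger_gap: 16.0
```

drive_tool(
  steps=[
    {"delta_pos": [7.3,-9.5,0],"yaw": 0.105,"hand": 10},
    {"delta_pos": [0,0,0],"yaw": 0,"hand": 10},
    {"delta_pos": [0,0,0],"yaw": 0,"hand": 10},
  ],
)

```text
clock: 15.5
eef_pos: [462.0, -27.0, 77.9]
eef_rot: [-3.141, 0.0, 0.7]
wrist_force: [0.8, 1.1, -2.2]
finger_gap: 15.5
```

```bash
python3 tq.py
python3 - <<'E'
from h import *
c=cam('wrist')
a=topdown(c,530,570,27,67,72,12); cv2.imwrite('pics/t14.png',a[...,::-1])
E
```

```text
clk 15.50 pos [462.02 -27.04  77.94] yaw 0.7001 F [ 0.77  1.13 -2.17] M [ 0.211 -0.121  0.02 ] rxF -0.043 sum -0.024 th_pos 0.6966 rad 115.09 j6 0.73 gap 15.5 eff [ -1.67 -46.36 -29.54  -0.34   0.18  -0.9 ]
```

View pics/t14.png

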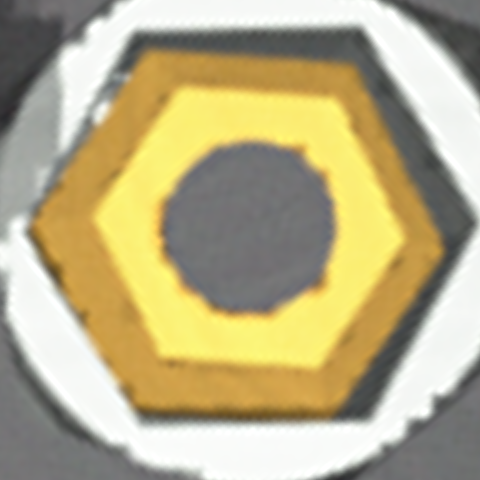

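drive_tool(
  steps=[
    {"delta_pos": [-4.5,5.6,0],"yaw": -0.062,"hand": 10},
    {"delta_pos": [-4.1,5.9,0],"yaw": -0.062,"hand": 10},
    {"delta_pos": [-3.8,6.1,0],"yaw": -0.062,"hand": 10},
    {"delta_pos": [-3.3,6.4,0],"yaw": -0.062,"hand": 10},
    {"delta_pos": [-2.9,6.5,0],"yaw": -0.062,"hand": 10},
  ],
)

```text
clock: 15.97
eef_pos: [443.1, 3.8, 78.1]
eef_rot: [3.142, 0.0, 0.389]
wrist_force: [1.5, 0.7, -3.1]
finger_gap: 15.6
```

```bash
python3 tq.py;python3 arc.py 0.393 0.243 5 0; python3 arc.py 0.243 0.093 5 0;  python3 arc.py 0.093 0.033 5 0;python3 arc.py 0.033 -0.057 9 0
```

```text
clk 15.97 pos [443.11   3.84  78.12] yaw 0.3886 F [ 1.52  0.66 -3.05] M [ 0.052 -0.349 -0.051] rxF -0.006 sum -0.057 th_pos 0.3812 rad 115.48 j6 1.11 gap 15.6 eff [-1.380e+00 -4.378e+01 -2.854e+01  1.000e-02  3.500e-01 -1.980e+00]
{"delta_pos": [-1.3, 3.2, 0.0], "yaw": -0.030, "hand": 10}, 
{"delta_pos": [-1.2, 3.2, 0.0], "yaw": -0.030, "hand": 10}, 
{"delta_pos": [-1.1, 3.3, 0.0], "yaw": -0.030, "hand": 10}, 
{"delta_pos": [-0.9, 3.3, 0.0], "yaw": -0.030, "hand": 10}, 
{"delta_pos": [-0.9, 3.3, 0.0], "yaw": -0.030, "hand": 10}, 

[444.1   2.8] [438.7  19.1]
{"delta_pos": [-0.8, 3.4, 0.0], "yaw": -0.030, "hand": 10}, 
{"delta_pos": [-0.7, 3.4, 0.0], "yaw": -0.030, "hand": 10}, 
{"delta_pos": [-0.6, 3.4, 0.0], "yaw": -0.030, "hand": 10}, 
{"delta_pos": [-0.4, 3.4, 0.0], "yaw": -0.030, "hand": 10}, 
{"delta_pos": [-0.4, 3.4, 0.0], "yaw": -0.030, "hand": 10}, 

[438.7  19.1] [435.8  36.1]
{"delta_pos": [-0.1, 1.4, 0.0], "yaw": -0.012, "hand": 10}, 
{"delta_pos": [-0.1, 1.4, 0.0], "yaw": -0.012, "hand": 10}, 
{"delta_pos": [-0.1, 1.3, 0.0], "yaw": -0.012, "hand": 10}, 
{"delta_pos": [-0.1, 1.4, 0.0], "yaw": -0.012, "hand": 10}, 
{"delta_pos": [0.0, 1.4, 0.0], "yaw": -0.012, "hand": 10}, 

[435.8  36.1] [435.4  43. ]
{"delta_pos": [-0.1, 1.2, 0.0], "yaw": -0.010, "hand": 10}, 
{"delta_pos": [0.0, 1.1, 0.0], "yaw": -0.010, "hand": 10}, 
{"delta_pos": [0.0, 1.2, 0.0], "yaw": -0.010, "hand": 10}, 
{"delta_pos": [0.0, 1.1, 0.0], "yaw": -0.010, "hand": 10}, 
{"delta_pos": [0.0, 1.2, 0.0], "yaw": -0.010, "hand": 10}, 

{"delta_pos": [0.0, 1.1, 0.0], "yaw": -0.010, "hand": 10}, 
{"delta_pos": [0.1, 1.2, 0.0], "yaw": -0.010, "hand": 10}, 
{"delta_pos": [0.0, 1.1, 0.0], "yaw": -0.010, "hand": 10}, 
{"delta_pos": [0.1, 1.2, 0.0], "yaw": -0.010, "hand": 10}, 
[435.4  43. ] [435.5  53.4]
```

drive_tool(
  steps=[
    {"delta_pos": [-1.3,3.2,0],"yaw": -0.03,"hand": 10},
    {"delta_pos": [-1.2,3.2,0],"yaw": -0.03,"hand": 10},
    {"delta_pos": [-1.1,3.3,0],"yaw": -0.03,"hand": 10},
    {"delta_pos": [-0.9,3.3,0],"yaw": -0.03,"hand": 10},
    {"delta_pos": [-0.9,3.3,0],"yaw": -0.03,"hand": 10},
  ],
)

```text
clock: 16.38
eef_pos: [438.4, 19.9, 78.3]
eef_rot: [3.141, -0.001, 0.24]
wrist_force: [4.2, -1.4, -3.2]
finger_gap: 16.0
```

```bash
python3 tq.py
```

```text
clk 16.38 pos [438.42  19.87  78.34] yaw 0.2404 F [ 4.24 -1.38 -3.24] M [-0.348 -0.749 -0.063] rxF 0.269 sum 0.205 th_pos 0.2362 rad 115.08 j6 1.29 gap 16.0 eff [  0.37 -43.44 -26.64   0.44   1.12  -0.99]
```

drive_tool(
  steps=[
    {"delta_pos": [-0.8,3.4,0],"yaw": -0.03,"hand": 10},
    {"delta_pos": [-0.7,3.4,0],"yaw": -0.03,"hand": 10},
    {"delta_pos": [-0.6,3.4,0],"yaw": -0.03,"hand": 10},
  ],
)

```text
clock: 16.63
eef_pos: [436.5, 29.9, 78.4]
eef_rot: [3.141, -0.002, 0.15]
wrist_force: [6.0, -2.1, -3.9]
finger_gap: 15.4
```

```bash
python3 tq.py
```

```text
clk 16.63 pos [436.47  29.95  78.38] yaw 0.1502 F [ 5.99 -2.06 -3.86] M [-0.453 -0.856 -0.081] rxF 0.335 sum 0.254 th_pos 0.1470 rad 115.07 j6 1.41 gap 15.4 eff [  0.49 -43.46 -26.34   0.49   1.25  -1.  ]
```

drive_tool(
  steps=[
    {"delta_pos": [-0.4,2.5,0],"yaw": -0.022,"hand": 10},
    {"delta_pos": [-0.4,2.5,0],"yaw": -0.022,"hand": 10},
  ],
)

```text
clock: 16.8
eef_pos: [435.8, 34.9, 78.4]
eef_rot: [3.141, -0.002, 0.107]
wrist_force: [6.1, -2.3, -5.2]
finger_gap: 15.6
```

```bash
python3 tq.py
```

```text
clk 16.80 pos [435.79  34.93  78.41] yaw 0.1066 F [ 6.12 -2.32 -5.24] M [-0.44  -0.996 -0.066] rxF 0.339 sum 0.273 th_pos 0.1033 rad 115.12 j6 1.46 gap 15.6 eff [  0.9  -43.47 -25.87   0.53   1.51  -0.71]
```

drive_tool(
  steps=[
    {"delta_pos": [-0.1,1.4,0],"yaw": -0.012,"hand": 10},
    {"delta_pos": [-0.1,1.4,0],"yaw": -0.012,"hand": 10},
    {"delta_pos": [0,0,0],"yaw": 0,"hand": 10},
  ],
)

```text
clock: 17.05
eef_pos: [435.5, 37.7, 78.4]
eef_rot: [3.141, -0.002, 0.083]
wrist_force: [5.6, -3.3, -4.3]
finger_gap: 15.8
```

```bash
python3 tq.py
```

```text
clk 17.05 pos [435.55  37.73  78.4 ] yaw 0.0832 F [ 5.6  -3.26 -4.25] M [-0.478 -0.902 -0.108] rxF 0.425 sum 0.317 th_pos 0.0789 rad 115.11 j6 1.49 gap 15.8 eff [  1.74 -43.56 -26.18   0.58   1.33   0.26]
```

drive_tool(
  steps=[
    {"delta_pos": [-0.1,1.4,0],"yaw": -0.012,"hand": 10},
    {"delta_pos": [-0.1,1.4,0],"yaw": -0.012,"hand": 10},
    {"delta_pos": [0,0,0],"yaw": 0,"hand": 10},
  ],
)

```text
clock: 17.3
eef_pos: [435.4, 40.5, 78.4]
eef_rot: [3.141, -0.002, 0.059]
wrist_force: [5.6, -3.5, -4.0]
finger_gap: 15.4
```

```bash
python3 tq.py
```

```text
clk 17.30 pos [435.36  40.47  78.38] yaw 0.0590 F [ 5.56 -3.52 -3.99] M [-0.539 -0.922 -0.101] rxF 0.439 sum 0.338 th_pos 0.0550 rad 115.11 j6 1.52 gap 15.4 eff [  1.77 -43.59 -26.16   0.61   1.35   0.25]
```

drive_tool(
  steps=[
    {"delta_pos": [0,1.4,0],"yaw": -0.012,"hand": 10},
    {"delta_pos": [0,0,0],"yaw": 0,"hand": 10},
  ],
)

```text
clock: 17.47
eef_pos: [435.3, 41.8, 78.4]
eef_rot: [3.141, -0.002, 0.047]
wrist_force: [5.5, -2.6, -4.7]
finger_gap: 15.6
```

```bash
python3 tq.py
```

```text
clk 17.47 pos [435.32  41.83  78.36] yaw 0.0471 F [ 5.55 -2.59 -4.67] M [-0.516 -0.848 -0.071] rxF 0.326 sum 0.255 th_pos 0.0432 rad 115.09 j6 1.54 gap 15.6 eff [  1.75 -43.6  -26.32   0.63   1.27   0.19]
```

drive_tool(
  steps=[
    {"delta_pos": [0,1.2,0],"yaw": -0.01,"hand": 10},
    {"delta_pos": [0,0,0],"yaw": 0,"hand": 10},
  ],
)

```text
clock: 17.63
eef_pos: [435.3, 43.0, 78.4]
eef_rot: [3.141, -0.002, 0.037]
wrist_force: [5.4, -3.4, -5.0]
finger_gap: 15.8
```

```bash
python3 tq.py
```

```text
clk 17.63 pos [435.29  42.99  78.35] yaw 0.0372 F [ 5.44 -3.36 -4.95] M [-0.621 -0.801 -0.123] rxF 0.408 sum 0.284 th_pos 0.0331 rad 115.07 j6 1.55 gap 15.8 eff [  1.81 -43.62 -26.43   0.66   1.22   0.14]
```

drive_tool(
  steps=[
    {"delta_pos": [0,1.2,0],"yaw": -0.01,"hand": 10},
    {"delta_pos": [0,0,0],"yaw": 0,"hand": 10},
  ],
)

```text
clock: 17.8
eef_pos: [435.2, 44.2, 78.3]
eef_rot: [3.141, -0.001, 0.027]
wrist_force: [5.1, -2.8, -3.6]
finger_gap: 15.6
```

```bash
python3 tq.py
```

```text
clk 17.80 pos [435.24  44.19  78.32] yaw 0.0272 F [ 5.12 -2.81 -3.62] M [-0.597 -0.751 -0.14 ] rxF 0.337 sum 0.197 th_pos 0.0227 rad 115.09 j6 1.56 gap 15.6 eff [  1.87 -43.64 -26.51   0.68   1.18   0.13]
```

drive_tool(
  steps=[
    {"delta_pos": [0,1.2,0],"yaw": -0.01,"hand": 10},
    {"delta_pos": [0,0,0],"yaw": 0,"hand": 10},
  ],
)

```text
clock: 17.97
eef_pos: [435.2, 45.4, 78.3]
eef_rot: [3.141, -0.001, 0.017]
wrist_force: [5.4, -2.4, -4.6]
finger_gap: 15.5
```

```bash
python3 tq.py
```

```text
clk 17.97 pos [435.24  45.36  78.33] yaw 0.0172 F [ 5.39 -2.43 -4.63] M [-0.599 -0.821 -0.083] rxF 0.287 sum 0.204 th_pos 0.0125 rad 115.07 j6 1.57 gap 15.5 eff [  1.94 -43.67 -26.56   0.7    1.15   0.12]
```

drive_tool(
  steps=[
    {"delta_pos": [0,1.1,0],"yaw": -0.01,"hand": 10},
    {"delta_pos": [0,0,0],"yaw": 0,"hand": 10},
  ],
)

```text
clock: 18.13
eef_pos: [435.3, 46.5, 78.3]
eef_rot: [3.141, -0.002, 0.007]
wrist_force: [4.7, -3.2, -5.2]
finger_gap: 15.7
```

```bash
python3 tq.py
```

```text
clk 18.13 pos [435.26  46.48  78.34] yaw 0.0071 F [ 4.71 -3.17 -5.18] M [-0.629 -0.784 -0.043] rxF 0.366 sum 0.323 th_pos 0.0028 rad 115.04 j6 1.59 gap 15.7 eff [  1.9  -43.7  -26.58   0.7    1.14   0.13]
```

drive_tool(
  steps=[
    {"delta_pos": [0,1.1,0],"yaw": -0.01,"hand": 10},
    {"delta_pos": [0,0,0],"yaw": 0,"hand": 10},
  ],
)

```text
clock: 18.3
eef_pos: [435.2, 47.6, 78.3]
eef_rot: [3.141, -0.001, -0.003]
wrist_force: [4.2, -3.9, -4.7]
finger_gap: 15.7
```

```bash
python3 tq.py
```

```text
clk 18.30 pos [435.24  47.58  78.34] yaw -0.0028 F [ 4.2  -3.86 -4.66] M [-0.617 -0.824 -0.075] rxF 0.441 sum 0.366 th_pos -0.0067 rad 115.07 j6 1.60 gap 15.7 eff [  1.89 -43.73 -26.58   0.7    1.15   0.14]
```

drive_tool(
  steps=[
    {"delta_pos": [0,1.1,0],"yaw": -0.01,"hand": 10},
    {"delta_pos": [0,0,0],"yaw": 0,"hand": 10},
  ],
)

```text
clock: 18.47
eef_pos: [435.3, 48.7, 78.3]
eef_rot: [3.141, -0.002, -0.013]
wrist_force: [5.5, -4.2, -4.2]
finger_gap: 15.5
```

```bash
python3 tq.py
```

```text
clk 18.47 pos [435.25  48.67  78.34] yaw -0.0128 F [ 5.48 -4.2  -4.18] M [-0.657 -0.791 -0.109] rxF 0.473 sum 0.364 th_pos -0.0162 rad 115.06 j6 1.61 gap 15.5 eff [  1.88 -43.76 -26.55   0.7    1.17   0.14]
```

drive_tool(
  steps=[
    {"delta_pos": [0.1,1.2,0],"yaw": -0.01,"hand": 10},
    {"delta_pos": [0,0,0],"yaw": 0,"hand": 10},
  ],
)

```text
clock: 18.63
eef_pos: [435.3, 49.9, 78.3]
eef_rot: [3.141, -0.001, -0.023]
wrist_force: [4.7, -3.3, -4.8]
finger_gap: 15.6
```

```bash
python3 tq.py;  python3 - <<'E'
from h import *
c=cam('wrist')
a=topdown(c,530,570,27,67,72,12); cv2.imwrite('pics/t15.png',a[...,::-1])
E
```

```text
clk 18.63 pos [435.28  49.85  78.3 ] yaw -0.0228 F [ 4.66 -3.27 -4.83] M [-0.597 -0.678 -0.12 ] rxF 0.362 sum 0.242 th_pos -0.0266 rad 115.06 j6 1.63 gap 15.6 eff [  2.   -43.78 -26.72   0.75   1.08   0.14]
```

View pics/t15.png

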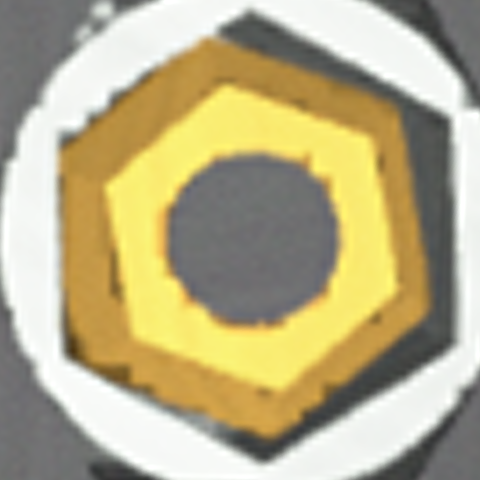

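drive_tool(
  steps=[
    {"delta_pos": [0,0.6,0],"yaw": -0.005,"hand": 10},
    {"delta_pos": [0,0,0],"yaw": 0,"hand": 10},
  ],
)

```text
clock: 18.85
eef_pos: [435.3, 50.4, 78.3]
eef_rot: [3.141, -0.001, -0.028]
wrist_force: [5.7, -3.7, -4.7]
finger_gap: 15.5
```

```bash
python3 tq.py
```

```text
clk 18.85 pos [435.31  50.39  78.32] yaw -0.0275 F [ 5.7  -3.68 -4.68] M [-0.67  -0.757 -0.082] rxF 0.403 sum 0.321 th_pos -0.0312 rad 115.05 j6 1.63 gap 15.5 eff [ 2.060e+00 -4.379e+01 -2.669e+01  7.900e-01  1.090e+00  2.000e-02]
```

drive_tool(
  steps=[
    {"delta_pos": [0,0.6,0],"yaw": -0.005,"hand": 10},
    {"delta_pos": [0,0,0],"yaw": 0,"hand": 10},
  ],
)

```text
clock: 19.02
eef_pos: [435.3, 51.0, 78.3]
eef_rot: [3.141, -0.001, -0.033]
wrist_force: [4.3, -4.1, -3.2]
finger_gap: 15.5
```

```bash
python3 tq.py
```

```text
clk 19.02 pos [435.32  50.95  78.33] yaw -0.0326 F [ 4.26 -4.06 -3.16] M [-0.724 -0.745 -0.09 ] rxF 0.449 sum 0.359 th_pos -0.0361 rad 115.05 j6 1.64 gap 15.5 eff [ 2.170e+00 -4.379e+01 -2.665e+01  8.400e-01  1.110e+00  2.000e-02]
```

drive_tool(
  steps=[
    {"delta_pos": [0,0.6,0],"yaw": -0.005,"hand": 10},
    {"delta_pos": [0,0,0],"yaw": 0,"hand": 10},
  ],
)

```text
clock: 19.18
eef_pos: [435.3, 51.5, 78.3]
eef_rot: [3.141, -0.001, -0.038]
wrist_force: [5.1, -4.2, -4.5]
finger_gap: 15.7
```

```bash
python3 tq.py
```

```text
clk 19.18 pos [435.33  51.54  78.33] yaw -0.0375 F [ 5.14 -4.21 -4.48] M [-0.76  -0.763 -0.008] rxF 0.459 sum 0.451 th_pos -0.0412 rad 115.07 j6 1.64 gap 15.7 eff [ 2.270e+00 -4.380e+01 -2.661e+01  8.900e-01  1.130e+00  2.000e-02]
```

drive_tool(
  steps=[
    {"delta_pos": [0.1,1.1,0],"yaw": -0.01,"hand": 10},
    {"delta_pos": [0,0,0],"yaw": 0,"hand": 10},
  ],
)

```text
clock: 19.35
eef_pos: [435.4, 52.6, 78.3]
eef_rot: [3.141, -0.001, -0.048]
wrist_force: [4.8, -4.9, -4.4]
finger_gap: 15.6
```

```bash
python3 tq.py
```

```text
clk 19.35 pos [435.41  52.64  78.32] yaw -0.0478 F [ 4.75 -4.87 -4.43] M [-0.782 -0.753 -0.122] rxF 0.532 sum 0.410 th_pos -0.0508 rad 115.04 j6 1.66 gap 15.6 eff [  2.39 -43.8  -26.73   0.95   1.07   0.14]
```

drive_tool(
  steps=[
    {"delta_pos": [0,0.6,0],"yaw": -0.005,"hand": 10},
    {"delta_pos": [0,0,0],"yaw": 0,"hand": 10},
  ],
)

```text
clock: 19.52
eef_pos: [435.4, 53.2, 78.3]
eef_rot: [3.141, -0.001, -0.053]
wrist_force: [5.8, -4.9, -3.6]
finger_gap: 15.5
```

```bash
python3 tq.py
```

```text
clk 19.52 pos [435.41  53.2   78.32] yaw -0.0525 F [ 5.81 -4.94 -3.62] M [-0.858 -0.746 -0.088] rxF 0.531 sum 0.442 th_pos -0.0557 rad 115.07 j6 1.66 gap 15.5 eff [ 2.500e+00 -4.382e+01 -2.666e+01  1.010e+00  1.090e+00  4.000e-02]
```

drive_tool(
  steps=[
    {"delta_pos": [0,0.6,0],"yaw": -0.005,"hand": 10},
    {"delta_pos": [0,0,0],"yaw": 0,"hand": 10},
  ],
)

```text
clock: 19.68
eef_pos: [435.4, 53.8, 78.4]
eef_rot: [3.141, -0.002, -0.058]
wrist_force: [4.9, -5.8, -4.1]
finger_gap: 15.7
```

```bash
python3 tq.py
```

```text
clk 19.68 pos [435.44  53.78  78.35] yaw -0.0575 F [ 4.85 -5.77 -4.05] M [-0.838 -0.833 -0.117] rxF 0.629 sum 0.512 th_pos -0.0607 rad 115.08 j6 1.67 gap 15.7 eff [ 2.590e+00 -4.383e+01 -2.659e+01  1.040e+00  1.130e+00  3.000e-02]
```

drive_tool(
  steps=[
    {"delta_pos": [0.1,1.1,0],"yaw": -0.01,"hand": 10},
    {"delta_pos": [0,0,0],"yaw": 0,"hand": 10},
  ],
)

```text
clock: 19.85
eef_pos: [435.5, 54.9, 78.3]
eef_rot: [3.141, -0.001, -0.068]
wrist_force: [4.6, -5.5, -3.5]
finger_gap: 15.6
```

```bash
python3 tq.py
```

```text
clk 19.85 pos [435.52  54.86  78.34] yaw -0.0678 F [ 4.6  -5.53 -3.47] M [-0.962 -0.74  -0.085] rxF 0.598 sum 0.513 th_pos -0.0701 rad 115.06 j6 1.68 gap 15.6 eff [  2.73 -43.85 -26.68   1.12   1.09   0.16]
```

drive_tool(
  steps=[
    {"delta_pos": [0.1,1.1,0],"yaw": -0.01,"hand": 10},
    {"delta_pos": [0,0,0],"yaw": 0,"hand": 10},
  ],
)

```text
clock: 20.02
eef_pos: [435.6, 56.0, 78.3]
eef_rot: [3.141, -0.001, -0.078]
wrist_force: [5.1, -6.4, -3.8]
finger_gap: 15.2
```

```bash
python3 tq.py
```

```text
clk 20.02 pos [435.62  55.96  78.32] yaw -0.0777 F [ 5.07 -6.37 -3.82] M [-0.976 -0.71  -0.017] rxF 0.684 sum 0.667 th_pos -0.0797 rad 115.05 j6 1.69 gap 15.2 eff [  2.83 -43.88 -26.72   1.18   1.07   0.17]
```

drive_tool(
  steps=[
    {"delta_pos": [0.1,0.6,0],"yaw": -0.005,"hand": 10},
    {"delta_pos": [0,0,0],"yaw": 0,"hand": 10},
  ],
)

```text
clock: 20.18
eef_pos: [435.7, 56.5, 78.3]
eef_rot: [3.141, -0.001, -0.082]
wrist_force: [4.6, -5.7, -4.6]
finger_gap: 15.7
```

```bash
python3 tq.py
```

```text
clk 20.18 pos [435.69  56.5   78.32] yaw -0.0825 F [ 4.64 -5.71 -4.56] M [-1.032 -0.741 -0.037] rxF 0.609 sum 0.572 th_pos -0.0844 rad 115.02 j6 1.70 gap 15.7 eff [  2.88 -43.89 -26.84   1.22   1.     0.06]
```

drive_tool(
  steps=[
    {"delta_pos": [0.1,1.1,0],"yaw": -0.01,"hand": 10},
    {"delta_pos": [0,0,0],"yaw": 0,"hand": 10},
  ],
)

```text
clock: 20.35
eef_pos: [435.8, 57.6, 78.3]
eef_rot: [3.141, -0.001, -0.093]
wrist_force: [4.9, -5.9, -3.0]
finger_gap: 15.6
```

```bash
python3 tq.py
```

```text
clk 20.35 pos [435.77  57.6   78.3 ] yaw -0.0927 F [ 4.89 -5.93 -2.96] M [-1.06  -0.705 -0.013] rxF 0.626 sum 0.613 th_pos -0.0940 rad 115.04 j6 1.71 gap 15.6 eff [  3.02 -43.92 -26.87   1.29   0.99   0.18]
```

drive_tool(
  steps=[
    {"delta_pos": [0,0,0],"yaw": 0,"hand": 10},
  ],
)

```text
clock: 20.43
eef_pos: [435.8, 57.6, 78.3]
eef_rot: [3.141, -0.001, -0.092]
wrist_force: [5.9, -5.9, -4.4]
finger_gap: 15.9
```

```bash
python3 tq.py
```

```text
clk 20.43 pos [435.78  57.56  78.32] yaw -0.0922 F [ 5.89 -5.88 -4.44] M [-1.101 -0.691 -0.015] rxF 0.610 sum 0.595 th_pos -0.0937 rad 115.02 j6 1.71 gap 15.9 eff [ 2.990e+00 -4.392e+01 -2.686e+01  1.280e+00  9.900e-01  1.000e-02]
```

drive_tool(
  steps=[
    {"delta_pos": [0,0,0],"yaw": 0,"hand": 10},
  ],
)

```text
clock: 20.52
eef_pos: [435.8, 57.5, 78.3]
eef_rot: [3.141, -0.001, -0.092]
wrist_force: [5.5, -5.9, -3.7]
finger_gap: 15.4
```

```bash
python3 tq.py
```

```text
clk 20.52 pos [435.77  57.54  78.31] yaw -0.0922 F [ 5.47 -5.91 -3.72] M [-1.075 -0.717 -0.012] rxF 0.618 sum 0.606 th_pos -0.0935 rad 115.04 j6 1.71 gap 15.4 eff [ 2.930e+00 -4.392e+01 -2.685e+01  1.270e+00  9.900e-01 -4.000e-02]
```

drive_tool(
  steps=[
    {"delta_pos": [0,0,0],"yaw": 0,"hand": 10},
  ],
)

```text
clock: 20.6
eef_pos: [435.7, 57.5, 78.3]
eef_rot: [3.141, -0.001, -0.092]
wrist_force: [4.7, -5.9, -2.9]
finger_gap: 15.9
```

```bash
python3 tq.py;  python3 - <<'E'
from h import *
c=cam('wrist')
a=topdown(c,530,570,27,67,72,12); cv2.imwrite('pics/t16.png',a[...,::-1])
E
```

```text
clk 20.60 pos [435.73  57.52  78.28] yaw -0.0922 F [ 4.74 -5.87 -2.94] M [-1.038 -0.693 -0.086] rxF 0.622 sum 0.535 th_pos -0.0933 rad 115.07 j6 1.71 gap 15.9 eff [ 2.910e+00 -4.392e+01 -2.685e+01  1.260e+00  9.900e-01 -4.000e-02]
```

View pics/t16.png

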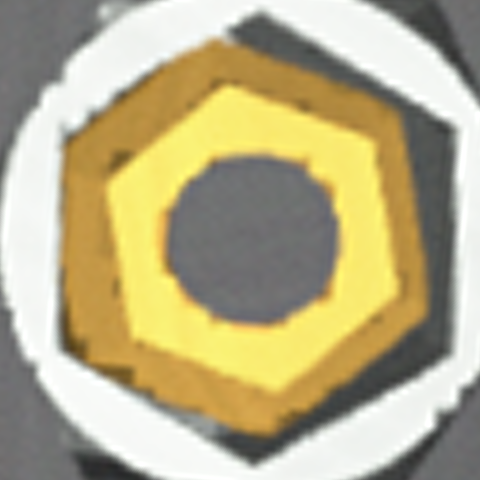

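drive_tool(
  steps=[
    {"delta_pos": [0.1,1.1,0],"yaw": -0.01,"hand": 10},
    {"delta_pos": [0,0,0],"yaw": 0,"hand": 10},
  ],
)

```text
clock: 20.82
eef_pos: [435.9, 58.7, 78.3]
eef_rot: [3.141, -0.001, -0.103]
wrist_force: [4.5, -6.1, -4.3]
finger_gap: 15.5
```

```bash
python3 tq.py
```

```text
clk 20.82 pos [435.87  58.68  78.3 ] yaw -0.1027 F [ 4.5  -6.06 -4.32] M [-1.141e+00 -7.300e-01  1.000e-03] rxF 0.640 sum 0.641 th_pos -0.1034 rad 115.05 j6 1.73 gap 15.5 eff [  3.09 -43.96 -26.88   1.34   0.99   0.19]
```

drive_tool(
  steps=[
    {"delta_pos": [0.1,1.1,0],"yaw": -0.01,"hand": 10},
    {"delta_pos": [0,0,0],"yaw": 0,"hand": 10},
  ],
)

```text
clock: 20.98
eef_pos: [436.0, 59.8, 78.3]
eef_rot: [3.14, -0.001, -0.113]
wrist_force: [4.5, -6.6, -4.9]
finger_gap: 15.5
```

```bash
python3 tq.py
```

```text
clk 20.98 pos [435.97  59.76  78.3 ] yaw -0.1126 F [ 4.48 -6.64 -4.89] M [-1.211 -0.748 -0.002] rxF 0.701 sum 0.700 th_pos -0.1129 rad 115.06 j6 1.74 gap 15.5 eff [  3.34 -44.01 -26.86   1.46   1.     0.21]
```

drive_tool(
  steps=[
    {"delta_pos": [0,0,0],"yaw": 0,"hand": 10},
  ],
)

```text
clock: 21.07
eef_pos: [436.0, 59.7, 78.3]
eef_rot: [3.14, -0.001, -0.112]
wrist_force: [4.7, -6.7, -3.6]
finger_gap: 15.8
```

```bash
python3 tq.py
```

```text
clk 21.07 pos [435.97  59.68  78.29] yaw -0.1121 F [ 4.74 -6.71 -3.58] M [-1.212 -0.719 -0.045] rxF 0.706 sum 0.661 th_pos -0.1122 rad 115.05 j6 1.74 gap 15.8 eff [ 3.280e+00 -4.400e+01 -2.685e+01  1.440e+00  1.010e+00  4.000e-02]
```

```bash
python3 arc.py -0.113 0.107 4 0
```

```text
{"delta_pos": [-0.5, -6.3, 0.0], "yaw": 0.055, "hand": 10}, 
{"delta_pos": [-0.2, -6.4, 0.0], "yaw": 0.055, "hand": 10}, 
{"delta_pos": [0.2, -6.3, 0.0], "yaw": 0.055, "hand": 10}, 
{"delta_pos": [0.5, -6.3, 0.0], "yaw": 0.055, "hand": 10}, 
[436.   59.8] [436.   34.5]
```

drive_tool(
  steps=[
    {"delta_pos": [0,0,0],"yaw": 0,"hand": 10},
    {"delta_pos": [0,0,0],"yaw": 0,"hand": 10},
  ],
)

```text
clock: 21.23
eef_pos: [436.0, 59.7, 78.3]
eef_rot: [3.14, -0.002, -0.112]
wrist_force: [6.0, -7.1, -4.8]
finger_gap: 15.4
```

```bash
python3 tq.py
```

```text
clk 21.23 pos [436.    59.65  78.33] yaw -0.1121 F [ 5.97 -7.08 -4.8 ] M [-1.194 -0.692 -0.044] rxF 0.732 sum 0.689 th_pos -0.1120 rad 115.02 j6 1.74 gap 15.4 eff [ 3.190e+00 -4.400e+01 -2.684e+01  1.420e+00  1.000e+00 -1.000e-02]
```

drive_tool(
  steps=[
    {"delta_pos": [-0.5,-6.3,0],"yaw": 0.055,"hand": 10},
    {"delta_pos": [-0.2,-6.3,0],"yaw": 0.055,"hand": 10},
    {"delta_pos": [0.2,-6.3,0],"yaw": 0.055,"hand": 10},
    {"delta_pos": [0.5,-6.3,0],"yaw": 0.055,"hand": 10},
    {"delta_pos": [0,0,0],"yaw": 0,"hand": 10},
  ],
)

```text
clock: 21.65
eef_pos: [435.5, 34.4, 78.1]
eef_rot: [3.141, 0.0, 0.11]
wrist_force: [1.7, -0.5, -3.5]
finger_gap: 15.6
```

drive_tool(
  steps=[
    {"delta_pos": [0,0,0],"yaw": 0,"hand": 10},
  ],
)

```text
clock: 21.73
eef_pos: [435.6, 34.9, 78.1]
eef_rot: [-3.142, 0.0, 0.107]
wrist_force: [-0.1, 0.4, -2.7]
finger_gap: 15.8
```

```bash
python3 tq.py;  python3 - <<'E'
from h import *
c=cam('wrist')
a=topdown(c,530,570,27,67,72,12); cv2.imwrite('pics/t17.png',a[...,::-1])
E
```

```text
clk 21.73 pos [435.6   34.9   78.12] yaw 0.1073 F [-0.11  0.37 -2.74] M [-0.015  0.037 -0.035] rxF -0.044 sum -0.079 th_pos 0.1033 rad 115.31 j6 1.46 gap 15.8 eff [-4.700e-01 -4.375e+01 -2.857e+01  1.000e-02  7.000e-02 -5.000e-01]
```

View pics/t17.png

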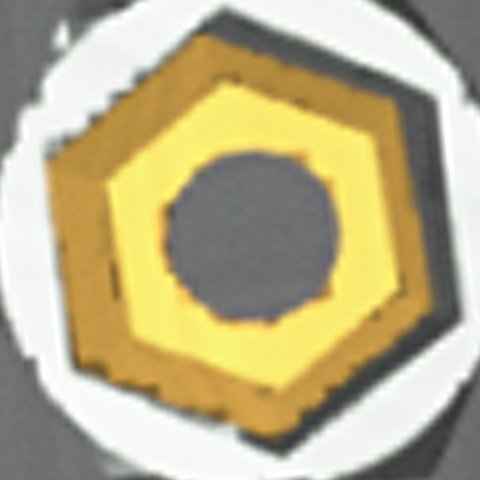

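drive_tool(
  steps=[
    {"delta_pos": [0,0,2],"yaw": 0,"hand": 10},
    {"delta_pos": [0,0,3],"yaw": 0,"hand": 10},
    {"delta_pos": [0,0,3],"yaw": 0,"hand": 10},
  ],
)

```text
clock: 22.03
eef_pos: [435.9, 34.8, 86.4]
eef_rot: [-3.142, 0.0, 0.111]
wrist_force: [0.7, -0.7, -4.1]
finger_gap: 15.9
```

drive_tool(
  steps=[
    {"delta_pos": [0,0,4],"yaw": 0,"hand": 10},
    {"delta_pos": [0,0,6],"yaw": 0,"hand": 10},
    {"delta_pos": [0,0,10],"yaw": 0,"hand": 10},
    {"delta_pos": [0,0,14],"yaw": 0,"hand": 10},
    {"delta_pos": [0,0,8],"yaw": 0,"hand": 10},
  ],
)

```text
clock: 22.45
eef_pos: [436.5, 34.5, 130.0]
eef_rot: [3.141, -0.002, 0.112]
wrist_force: [0.5, 0.4, -3.2]
finger_gap: 15.7
```

```bash
python3 tq.py;  python3 - <<'E'
from h import *
c=cam('wrist');save(c['frame'],'w18.png')
q=fcloud(c)
m=(abs(np.hypot(q[...,0]-550,q[...,1]-47)-26)<4)&(q[...,2]>110)&(q[...,2]<140)
P=q[m];A=np.c_[P[:,:2]-[550,47],np.ones(len(P))];k=np.linalg.lstsq(A,P[:,2],rcond=None)[0];print(k,len(P))
E
```

```text
clk 22.45 pos [436.51  34.53 130.05] yaw 0.1116 F [ 0.45  0.45 -3.22] M [0.026 0.165 0.009] rxF -0.046 sum -0.037 th_pos 0.1074 rad 114.45 j6 1.45 gap 15.7 eff [ 4.000e-02 -3.994e+01 -3.067e+01  3.000e-02 -2.900e-01 -0.000e+00]
[-2.66263497e-02 -1.50096335e-02  1.32181501e+02] 4459
```

View pics/w18.png

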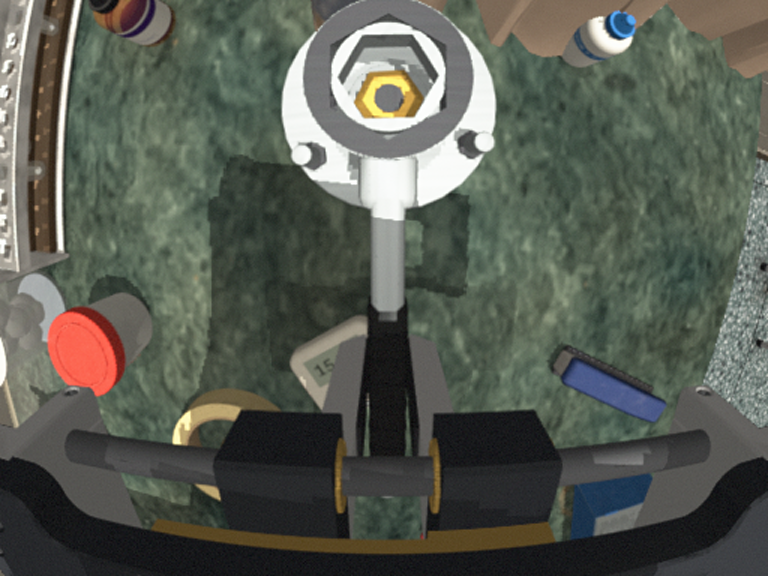

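drive_tool(
  steps=[
    {"delta_pos": [3,-14,0],"yaw": -0.03,"hand": 10},
    {"delta_pos": [7,-28,0],"yaw": -0.05,"hand": 10},
    {"delta_pos": [7,-28,0],"yaw": -0.05,"hand": 10},
    {"delta_pos": [7,-28,0],"yaw": -0.05,"hand": 10},
    {"delta_pos": [7,-28,0],"yaw": -0.05,"hand": 10},
  ],
)

```text
clock: 22.92
eef_pos: [467.2, -92.8, 128.2]
eef_rot: [-3.142, -0.0, -0.121]
wrist_force: [1.0, 0.8, -3.8]
finger_gap: 15.6
```

drive_tool(
  steps=[
    {"delta_pos": [7,-28,0],"yaw": -0.05,"hand": 10},
    {"delta_pos": [7,-28,0],"yaw": -0.05,"hand": 10},
    {"delta_pos": [4,-18.7,0],"yaw": -0.016,"hand": 10},
    {"delta_pos": [0,0,0],"yaw": 0,"hand": 10},
    {"delta_pos": [0,0,0],"yaw": 0,"hand": 10},
  ],
)

```text
clock: 23.33
eef_pos: [484.8, -166.8, 127.8]
eef_rot: [-3.141, 0.001, -0.236]
wrist_force: [-0.6, 0.7, -4.3]
finger_gap: 15.6
```

drive_tool(
  steps=[
    {"delta_pos": [0,0,-20],"yaw": 0,"hand": 10},
    {"delta_pos": [0,0,-25],"yaw": 0,"hand": 10},
    {"delta_pos": [0,0,-20],"yaw": 0,"hand": 10},
    {"delta_pos": [0,0,-14],"yaw": 0,"hand": 10},
    {"delta_pos": [0,0,-8],"yaw": 0,"hand": 10},
  ],
)

```text
clock: 23.75
eef_pos: [484.3, -165.0, 39.5]
eef_rot: [-3.141, 0.002, -0.233]
wrist_force: [-0.5, 0.2, -4.0]
finger_gap: 15.6
```

drive_tool(
  steps=[
    {"delta_pos": [0,0,-4],"yaw": 0,"hand": 10},
    {"delta_pos": [0,0,-4],"yaw": 0,"hand": 10},
    {"delta_pos": [0,0,-3],"yaw": 0,"hand": 10},
    {"delta_pos": [0,0,0],"yaw": 0,"hand": 10},
    {"delta_pos": [0,0,0],"yaw": 0,"hand": 10},
  ],
)

```text
clock: 24.17
eef_pos: [485.4, -166.3, 30.6]
eef_rot: [3.141, -0.001, -0.234]
wrist_force: [0.3, -1.1, -3.0]
finger_gap: 15.6
```

```bash
python3 tq.py;  python3 - <<'E'
from h import *
c=cam('side');save(c['frame'],'s19.png')
E
```

```text
clk 24.17 pos [ 485.36 -166.26   30.65] yaw -0.2342 F [ 0.34 -1.14 -3.03] M [ 0.093  0.077 -0.032] rxF 0.146 sum 0.114 th_pos 1.2749 rad 222.74 j6 1.40 gap 15.6 eff [ 6.000e-02 -5.544e+01 -2.768e+01  3.000e-02 -1.900e-01  0.000e+00]
```

View pics/s19.png

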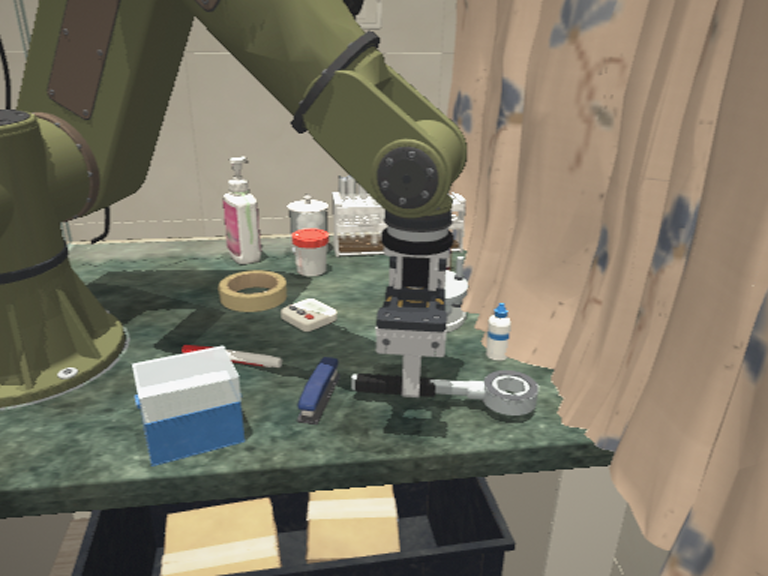

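drive_tool(
  steps=[
    {"delta_pos": [0,0,-4],"yaw": 0,"hand": 10},
    {"delta_pos": [0,0,-4],"yaw": 0,"hand": 10},
    {"delta_pos": [0,0,-2],"yaw": 0,"hand": 10},
    {"delta_pos": [0,0,0],"yaw": 0,"hand": 10},
  ],
)

```text
clock: 24.55
eef_pos: [484.8, -166.1, 19.5]
eef_rot: [-3.141, 0.001, -0.234]
wrist_force: [0.5, 0.3, -4.3]
finger_gap: 15.6
```

drive_tool(
  steps=[
    {"delta_pos": [0,0,-1],"yaw": 0,"hand": 10},
    {"delta_pos": [0,0,-1],"yaw": 0,"hand": 10},
    {"delta_pos": [0,0,0],"yaw": 0,"hand": 10},
  ],
)

```text
clock: 24.8
eef_pos: [485.1, -166.2, 18.1]
eef_rot: [-3.142, -0.0, -0.234]
wrist_force: [-0.3, 0.8, -2.9]
finger_gap: 15.1
```

drive_tool(
  steps=[
    {"delta_pos": [0,0,-1],"yaw": 0,"hand": 10},
    {"delta_pos": [0,0,0],"yaw": 0,"hand": 10},
  ],
)

```text
clock: 24.97
eef_pos: [485.2, -166.3, 18.0]
eef_rot: [3.142, -0.0, -0.234]
wrist_force: [-4.9, 1.7, 8.7]
finger_gap: 15.6
```

drive_tool(
  steps=[
    {"delta_pos": [0,0,0.5],"yaw": 0,"hand": 24},
    {"delta_pos": [0,0,0],"yaw": 0,"hand": 32},
    {"delta_pos": [0,0,0],"yaw": 0,"hand": 40},
    {"delta_pos": [0,0,0],"yaw": 0,"hand": 46},
    {"delta_pos": [0,0,0],"yaw": 0,"hand": 46},
  ],
)

```text
clock: 25.38
eef_pos: [485.1, -166.2, 17.6]
eef_rot: [3.142, -0.0, -0.234]
wrist_force: [-0.3, -0.7, 0.3]
finger_gap: 44.4
```

drive_tool(
  steps=[
    {"delta_pos": [0,0,0],"yaw": 0,"hand": 46},
    {"delta_pos": [0,0,5],"yaw": 0,"hand": 46},
    {"delta_pos": [0,0,15],"yaw": 0,"hand": 46},
    {"delta_pos": [0,0,30],"yaw": 0,"hand": 46},
    {"delta_pos": [0,0,35],"yaw": 0,"hand": 46},
  ],
)

```text
clock: 25.8
eef_pos: [484.2, -165.8, 102.7]
eef_rot: [-3.141, 0.003, -0.234]
wrist_force: [0.5, -0.1, 0.1]
finger_gap: 46.2
```

drive_tool(
  steps=[
    {"delta_pos": [0,0,40],"yaw": 0,"hand": 46},
    {"delta_pos": [0,0,35],"yaw": 0,"hand": 46},
    {"delta_pos": [0,0,10],"yaw": 0,"hand": 46},
    {"delta_pos": [0,0,0],"yaw": 0,"hand": 46},
    {"delta_pos": [0,0,0],"yaw": 0,"hand": 46},
  ],
)

```text
clock: 26.22
eef_pos: [484.9, -166.1, 187.1]
eef_rot: [-3.142, 0.0, -0.234]
wrist_force: [0.4, 0.3, -0.7]
finger_gap: 45.9
```

```bash
python3 tq.py;  python3 - <<'E'
from h import *
c=cam('wrist');save(c['frame'],'w20.png')
cv2.imwrite('pics/td20.png',topdown(c,400,660,-240,-60,20,3)[...,::-1])
q=fcloud(c)
hd=np.hypot(q[...,0]-596.7,q[...,1]+193.3); m=(abs(hd-26)<4)&(q[...,2]>5)
P=q[m];A=np.c_[P[:,:2]-[596.7,-193.3],np.ones(len(P))];k=np.linalg.lstsq(A,P[:,2],rcond=None)[0];print('head plane',k,len(P))
d=np.array([.972,-.236]);w=(q[...,:2]-[596.7,-193.3]); a=w@d; b=abs(w@np.array([.236,.972]))
for lo,hi in [(-175,-150),(-130,-100),(-100,-88)]:
    z=q[...,2][(a>lo)&(a<hi)&(b<5)]; print(lo,hi,np.nanmedian(z),len(z))
c=cam('side');save(c['frame'],'s20.png')
E
```

```text
clk 26.22 pos [ 484.87 -166.1   187.11] yaw -0.2342 F [ 0.38  0.27 -0.67] M [ 0.097  0.118 -0.03 ] rxF 0.062 sum 0.032 th_pos 1.2726 rad 222.73 j6 1.40 gap 45.9 eff [ 5.000e-02 -5.214e+01 -3.632e+01  3.000e-02  1.300e-01  0.000e+00]
head plane [-2.65035219e-03 -2.45576544e-04  2.11534074e+01] 1033
-175 -150 18.433694721948484 154
-130 -100 18.625303673548387 211
-100 -88 296.01579589379946 1566
```

View pics/w20.png

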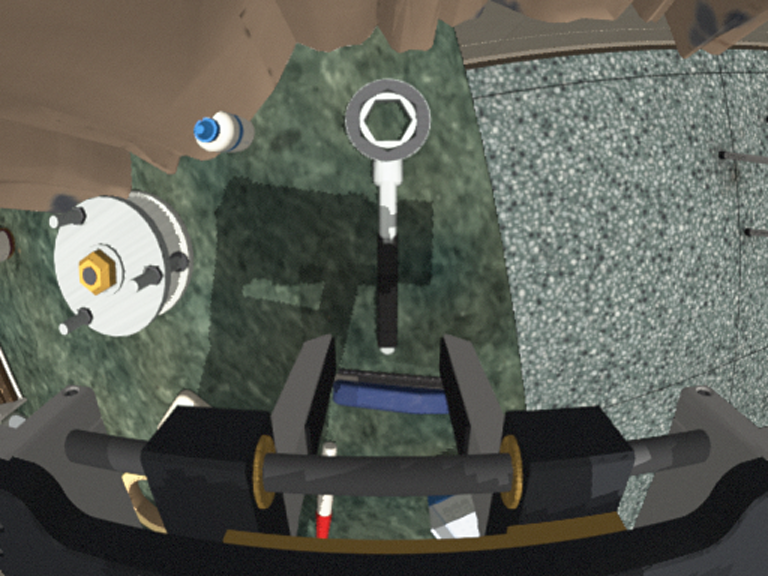

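View pics/s20.png

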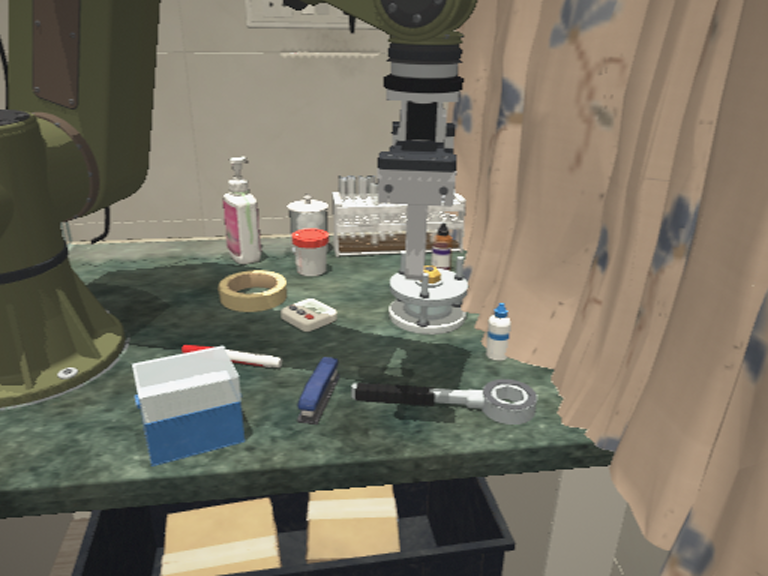

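```bash
python3 -c "
from cell import manip
print(manip.sign_off())"
```

```text
the job is handed in; nothing more can be done
None
```

I tightened the nut to its stop with the wrench and laid the wrench back on the bench. I handed the job in at about 26 s of the 72 s allowed. The sign-off reports no verdict, so the results below are my own checks.

- **Tightening:** It took four clockwise strokes, because two of the returns each slipped one click fewer than planned. The play between the ring and the nut was larger than I had assumed.
- **Stop:** I ended with the handle in the middle of the gap, so it was the nut's stop and not a tie rod. The nut stood at about 10° against roughly 10.8° for the cell's x axis, and it barely moved as the torque rose.
- **Torque:** The last readings were 0.66 to 0.70 N m, with noise of about 0.05 N m. The joint efforts rose smoothly alongside them. An estimate scaled from one joint's effort read a little lower, about 0.65 N m.
- **Wrench on the bench:** I slipped the ring back until it nearly lined up with the nut, and it lifted off without catching. It now lies flat and right way up where it started. The head is level within 0.003 rad, its top is about 21 mm high and the handle's top about 18.5 mm. It is over 200 mm from the cell.
- **Everything else:** The last pictures show the bystanders where they stood, though I compared them by eye only. The open gripper is clear of everything at about 187 mm up.

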